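# Strip a laptop on the repair stand and stow the parts in the drawer

### The arm

A 6-joint arm with a two-finger parallel gripper is mounted at the origin on the work surface. World frame = base frame: x ahead of the robot, y to its left, z up, the work surface at z = 0. Lengths are in m, angles in rad, forces in N, time in s.
With the tool pointing down it reaches from about 0.325 to 0.9 m from the base axis. Payload 6.1 kg.
Tool frame: the origin (TCP) lies on the centre line of the jaws, within the pads' length; the fingertips stand 11 mm ahead of it and the grasp point (between the pads) lies 8 mm behind it; z points along the fingers, y is the line along which they close (so a half turn about z gives the same grasp; the last joint's range is limited). The gripper opens to 87 mm and grips with 3 to 60 N. Pads are 19 mm wide; open, the fingers measure 117 mm over their backs; the gripper's body (75 mm by 190 mm) begins 51 mm behind the grasp point.
Start: joints at [1.012, 0.22, 1.526, -0, 1.395, -0.126], TCP at [0.262, 0.567, 0.234] pointing down, gripper open.
Joint ranges: [-2.98, 2.98], [-0.91, 2.08], [0.09, 2.57], [-1.24, 4.39], [0.2, 2.65], [-2.68, 2.68]. Speed limits (rad/s): [2.57, 2.57, 3.01, 3.14, 3.14, 3.14].

### API

Orientations are given as a unit quaternion [x, y, z, w].
In Python, from plant import env gives the robot as it stands. The module is installed in compiled form; this text tells all that it offers.
- The arm moves only by the tool send_rows, never from a script. Its argument "rows" is text: rows parted by semicolons, each of 5 numbers parted by spaces: the opening, from 0 (shut) to 1 (fully open), then the shift along the tool's x, y, z in cm, then the turn about the tool's z in degrees. A call has 1 to 20 rows; each row shifts and turns the commanded pose from where the row before left it, along the tool's axes as they then stand; what a row does not reach is not made up. A row lasts 1/10 s, in which the tool goes at most 50 mm and 8.59 degrees, less where a joint would pass 70% of its speed; a pose out of reach is approached as far as the arm can. A call is refused whole if a number of a shift passes 5 or a number of a turn 8.59, either way. A call with a gripper value outside its range is refused whole. The fingers move at their own pace and stop on an object; "squeeze" is the grip in N (left out, the last holds). Time passes only in rows, so rows that do not move let the fingers close. It gives the time, the measured TCP pose, the force, the opening and the grip force at its end, in the units of the state.
- env.get_obs(): the state, without advancing time (a new reading comes with each control period).
- env.snapshot(name): name is "scene" or "top"; returns a dict with "color" (400x640x3 uint8, red, green, blue), "range_z" (400x640 float32, m along the optical axis (not along the pixel's ray), 0 where there is no reading), "fx", "fy", "cx", "cy" (pixels), "view" (4x4, takes a point from world to camera coordinates). Camera axes: x right, y up, looking along -z (the intrinsics and any distortion apply to the point x, -y, -z); pixel columns grow to the right and rows downward; lengths in m; the calibration is good to about 2 mm. A picture is of the moment at which its call begins.
- env.finish_job(): hands the job in; it is judged then, once.
Trained networks look in a picture, given as the dict that the camera call returned (one of the last four; its "shot" number tells which), for a name from the list of things; names that differ only in an ending like _2 or _b are one class to them, and where a whole thing is asked for, a point or a joint stands for the part that bears it (a point fixed in the world has none). Each returns a list of dicts, best first, with "score" (0 to 1); they miss things now and then, are a little off and sometimes report something else, mostly with a low value. They report only what shows in the picture. A call takes as long as a camera call. They do not tell look-alikes from the thing itself.
- env.search_frame(name, picture): "rect" ([left, top, right, bottom] in pixels, round what is visible of it).
- env.trace(name, picture): "region" (400x640 bool, what is visible of it) and "rect" ([left, top, right, bottom] in pixels, round what is visible of it).
The state is a dict: "clock": time; "qpos": joint angles; "qd": joint speeds; "joint_efforts": joint torques, N m; "tcp_pos": TCP position; "tcp_rot": TCP orientation; "ft_force": force on the tool from outside, world axes, zero at the start; "wrist_torque": the same for the moment, N m; "finger_gap": finger opening in m; "gripper_force": force on a finger pad.
Only numpy, scipy, OpenCV 4.12 (cv2) and the standard library are available. Lean on these libraries where they do the work, as an engineer would, in place of code of your own. Each camera call takes 0.05 s, during which the arm holds its last target. There are 200 camera calls.

### The job

Lift the hard drive, the SSD with its finned heatsink and the cooling fan out of the opened laptop on the sloping stand; their screws are already out. Lay all three flat on the floor of the open cabinet drawer, beside one another and without dropping them, then push the drawer gently until it is fully shut. Leave the tools and the other things on the bench where they are.

Things in the scene. Friction and masses are not known exactly. Their poses are not given: they have to be found in the camera images.
- stand: Fixed aluminium repair stand, left or right of the robot, the cabinet across from it. Its face slopes at 25 degrees and holds a laptop lying bottom up, cover off: 305 mm wide (y), 21 mm thick, underside from x -155, z 30 to x +40, z 121 mm. Origin on the bench below it; slope rises along +x (away from the robot), z up. Rim and fixed inner parts rise at most 11 mm above the laptop's inner floor.
- drive: Loose hard drive, lower right in the laptop seen from the robot: plain aluminium box 70 (x) x 100 (y) x 9.5 (z) mm, 0.1 kg. Origin at its centre; x up the slope, y along the laptop's width, z out of the laptop. Lies on the inner floor against two 5 mm high bosses at its lower side, at y +-34 mm. 25 mm of finger room beyond -x and +x sides, none beyond the ends (socket, rim).
- ssd: Loose SSD stick with finned aluminium heatsink, upper right in the laptop: 22 (x) x 80 (y) x 9 (z) mm, 0.035 kg. Origin at its centre; x up the slope, y along its length, z out of the laptop. Lies on the inner floor against two 5 mm high bosses at its lower side, at y +-34 mm. 25 mm of finger room beyond its -x and +x sides; a socket lies close to one end.
- fan: Loose black blower fan, upper left in the laptop, 9 mm thick (z), 0.045 kg: round housing of radius 31 mm about the origin (half thickness) with a straight outlet to y = +35 mm; flat sides at x -31 and +31 mm for y 0 to 35. x up the slope, z out of the laptop. Lies on the inner floor against 5 mm bosses below it at y +28 and -20 mm. 25 mm of finger room beyond x -31 and +31; fins at the outlet.
- cabinet: Fixed grey steel parts cabinet, 350 mm wide (y), 240 mm deep, 125 mm high, two drawers one above the other; only the upper one moves. Origin on the bench in the middle of its front face; x points into the cabinet, away from the robot, z up.
- drawer (a joint): How far the upper drawer is pulled out, in m: 0 is fully shut, 0.185 fully out; it starts 0.155 to 0.18 out. It slides along the cabinet's x with about 1.5 N of friction and stays where it is left.
- drawer_floor (a point): Middle of the drawer's inner floor, on its surface, 68 mm above the bench; moves with the drawer; axes as the cabinet's (x towards its back). Inside the drawer is 187 (x) x 310 (y) mm; walls 4 mm thick and 42 mm high above the floor, the front panel 51 mm. What lies farther along x than the drawer's opening less 97 mm is still under the cabinet's top.
- drawer_handle (a point): Middle of the bar handle of the drawer, 110 mm long along y and 11 mm thick, standing 35 mm in front of the drawer's front panel and 30 mm above the drawer's floor (98 mm above the bench); same axes as the cabinet.
- screwdriver: Bystander: small screwdriver with black handle lying on the bench, 170 mm long along its x, origin at its middle on the underside.
- screw_dish: Bystander: round steel dish of screws, 90 mm across, 18 mm high, origin at the middle of its underside.
- multimeter: Bystander: black multimeter lying on its back, 150 x 75 x 39 mm, origin at the middle of its underside.
- solvent_bottle: Bystander: white plastic bottle with black cap, 56 mm across, 140 mm high, origin at the middle of its underside.
Mind the look-alikes: they are no part of the job. Of the things that look like the ssd, the smallest one is meant. Several things have the shape of the drive; the one meant has the colours described above.

How it is judged:
By the outcome, as a careful person would: the job done as asked, in the order asked, and still so for the second after the job is handed in, with the robot touching nothing.
It also fails if it takes over 72 s, if anything falls off the work surface, if the arm or the gripper's body presses on something with over 40 N, if the wrist force passes 120 N, or if a joint passes its speed limit or range.

## Working session

There is one attempt and no reset: what is moved stays moved. The work goes in short steps, Python scripts to look and compute and a tool call to move; the robot and the scene stay as the last step left them, time stands still between calls to the robot, and variables do not carry over. Pictures are saved under pics/ and viewed, at most 10 in all, crops included, and the job is handed in when it is done.

Besides the shell and the picture viewer there is one more tool, called after "Emit:" by a JSON object that holds its "name" and its "arguments", one argument or row to a line. send_rows: Moves the arm, as the interface text tells. Its arguments: {"type":"object","properties":{"rows":{"type":"string"},"squeeze":{"type":"number"}},"required":["rows"]}

```bash
ls; mkdir -p pics
cat > h.py <<'E'
import numpy as np,cv2
from scipy.spatial.transform import Rotation as R
from plant import env
def snap(n):
    return env.snapshot(n)
def pts(s):
    v,u=np.mgrid[0:400,0:640]; d=s["range_z"].astype(float)
    c=np.stack([(u-s["cx"])/s["fx"]*d,-(v-s["cy"])/s["fy"]*d,-d,np.ones_like(d)],-1)
    P=c@np.linalg.inv(np.array(s["view"])).T
    P=P[...,:3]; P[d==0]=np.nan
    return P
def save(s,n,crop=None,sc=1):
    im=s["color"][...,::-1]
    if crop: l,t,r,b=crop; im=im[t:b,l:r]
    cv2.imwrite(f"pics/{n}.png",cv2.resize(im,None,fx=sc,fy=sc,interpolation=cv2.INTER_CUBIC))
def st():
    o=env.get_obs(); return o
E
cat > a.py <<'E'
from h import *
for n in ["scene","top"]:
    s=snap(n); P=pts(s); np.savez(f"{n}.npz",P=P,color=s["color"]); save(s,n,None,1.25)
    print(n,s.keys(),s["fx"],np.linalg.inv(s["view"])[:3].round(3).tolist())
    for k in ["stand","drive","ssd","fan","cabinet","drawer","drawer_handle","screwdriver","screw_dish","multimeter","solvent_bottle"]:
        for r in env.trace(k,s)[:4]:
            m=r["region"]; print(k,round(r["score"],2),np.round(r["rect"]).tolist(),np.nanmedian(P[m],0).round(3),m.sum(),np.median(s["color"][m],0))
o=env.get_obs(); print(o["tcp_rot"],o["clock"],o["finger_gap"])
E
python3 a.py
```

```text
pics
scene dict_keys(['color', 'range_z', 'fx', 'fy', 'cx', 'cy', 'view', 'shot']) 400.53815312551865 [[0.345, -0.562, 0.752, 1.445], [0.939, 0.199, -0.282, -0.438], [0.009, 0.803, 0.596, 0.799]]
stand 0.98 [220.0, 188.0, 345.0, 268.0] [ 0.63  -0.206  0.046] 5140 [116. 115. 114.]
drive 0.83 [307.0, 265.0, 352.0, 300.0] [ 0.801 -0.156  0.008] 904 [247. 224.   0.]
drive 0.71 [172.0, 206.0, 207.0, 222.0] [ 0.401 -0.463  0.007] 528 [131.  61. 168.]
drive 0.67 [227.0, 207.0, 268.0, 225.0] [ 0.558 -0.311  0.08 ] 351 [187. 188. 183.]
drive 0.4 [221.0, 189.0, 349.0, 268.0] [ 0.631 -0.204  0.045] 5028 [116. 115. 114.]
ssd 0.76 [249.0, 278.0, 285.0, 310.0] [ 0.799 -0.319  0.01 ] 518 [19. 53. 80.]
ssd 0.69 [242.0, 215.0, 270.0, 228.0] [ 0.619 -0.305  0.106] 148 [165. 165. 163.]
ssd 0.62 [180.0, 270.0, 220.0, 288.0] [ 0.684 -0.466  0.01 ] 489 [20. 52. 79.]
fan 0.59 [305.0, 195.0, 331.0, 206.0] [ 0.595 -0.115  0.11 ] 178 [33. 34. 35.]
fan 0.36 [354.0, 150.0, 542.0, 288.0] [0.79  0.192 0.111] 15975 [132. 131. 135.]
fan 0.34 [352.0, 150.0, 470.0, 205.0] [0.506 0.229 0.075] 3468 [81. 81. 83.]
cabine
[... 1531 characters left out ...]
drawer 0.85 [131.0, 146.0, 271.0, 237.0] [0.567 0.234 0.069] 9208 [147. 146. 148.]
drawer 0.2 [127.0, 60.0, 288.0, 236.0] [0.676 0.223 0.122] 20726 [160. 162. 163.]
drawer_handle 0.77 [132.0, 140.0, 271.0, 238.0] [0.567 0.235 0.069] 9331 [147. 146. 148.]
screwdriver 0.66 [236.0, 267.0, 297.0, 275.0] [0.369 0.007 0.022] 361 [46. 47. 47.]
screw_dish 0.74 [169.0, 264.0, 202.0, 297.0] [0.315 0.265 0.006] 902 [124.  124.5 122. ]
multimeter 0.74 [349.0, 287.0, 408.0, 324.0] [ 0.313 -0.262  0.032] 1668 [52. 53. 54.]
solvent_bottle 0.88 [474.0, 207.0, 507.0, 235.0] [ 0.549 -0.522  0.091] 642 [195.5 194.  184. ]
[ 2.14720908e-01  9.76675448e-01 -9.82897107e-06  3.40292380e-06] 1.2 0.08699237542412107
```

Run:
```python
import numpy as np,cv2
c=np.load("top.npz")["color"][...,::-1]
cv2.imwrite("pics/lap.png",cv2.resize(c[165:245,295:445],None,fx=5,fy=5,interpolation=cv2.INTER_CUBIC))
```

```text
(no output)
```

View pics/top.png

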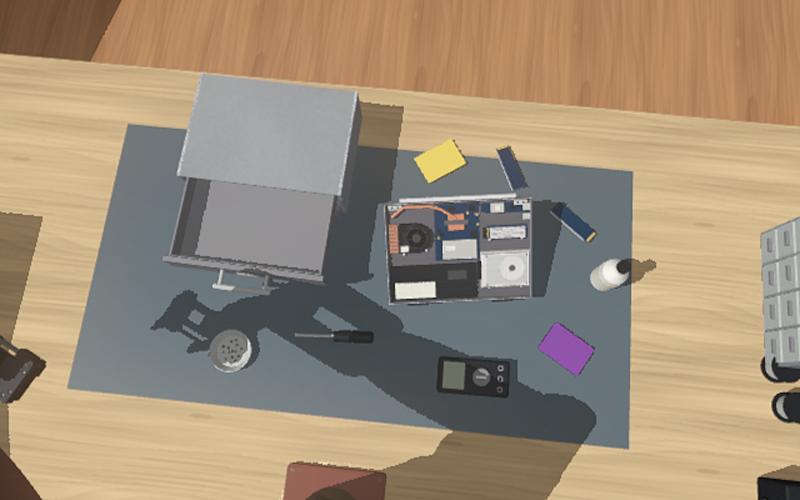

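View pics/lap.png

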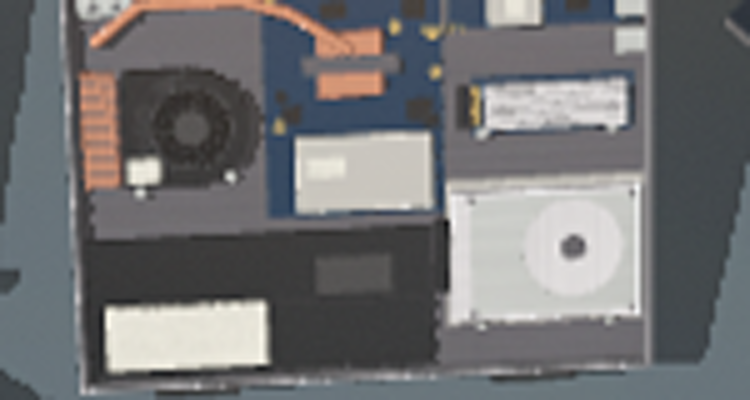

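The laptop sits at px 300–425 × 160–240. Candidates:
- **Drive:** aluminium one in the laptop (405,215), yellow (350,130) and purple (453,280). The plain aluminium one fits.
- **SSD:** finned one in the laptop (405,186), and longer ones on the bench (407,135) and (458,177). The smallest is the one in the laptop.
- **Fan:** (332,192).

The enlarged crop confirms these choices. Next I'll work out the exact frames.

```bash
cat > m.py <<'E'
from h import *
s=snap("top"); P=pts(s); np.savez("top2.npz",P=P,color=s["color"])
def rectof(pts2):
    (c,wh,a)=cv2.minAreaRect(pts2.astype(np.float32)*1000); return np.round(c,1),np.round(wh,1),round(a,1)
print({k:(np.round(r[0]["score"],2),r[0]["rect"]) for k in ["drive","ssd","fan","drawer"] if (r:=env.trace(k,s))})
# slope plane from drive+ssd+fan areas
M={k:[r for r in env.trace(k,s) if 300<r["rect"][0]<425 and 160<r["rect"][1] and r["rect"][3]<240] for k in ["drive","ssd","fan"]}
D=P[M["drive"][0]["region"]]; D=D[~np.isnan(D).any(1)]
# robust plane
def plane(Q):
    for _ in range(4):
        c=Q.mean(0); n=np.linalg.svd(Q-c)[2][2]; n*=np.sign(n[2]); d=(Q-c)@n; Q=Q[abs(d)<max(.0015,1.5*d.std())]
    return c,n,d.std()
c,n,sd=plane(D); print("drive plane",c,n,"tilt",np.degrees(np.arccos(n[2])),"yaw of upslope",np.degrees(np.arctan2(-n[1],-n[0])),sd)
# laptop outline: all points within slab near plane
box=P[150:250,285:440].reshape(-1,3); box=box[~np.isnan(box).any(1)]
near=box[abs((box-c)@n)<.02]; near=near[near[:,2]>.03]
c2,n2,_=plane(near); print("lap plane",n2,np.degrees(np.arccos(n2[2])),np.degrees(np.arctan2(-n2[1],-n2[0])))
for yaw in [0]:
    yw=np.arctan2(-n2[1],-n2[0])
    ex=np.array([np.cos(yw)*np.cos(np.radians(25)),np.sin(yw)*np.cos(np.radians(25)),np.sin(np.radians(25))]);ey=np.array([-np.sin(yw),np.cos(yw),0]);ez=np.cross(ex,ey)
    print("laptop",rectof(np.c_[near@ex,near@ey]))
    for k in M:
        for r in M[k]:
            Q=P[r["region"]];Q=Q[~np.isnan(Q).any(1)]
            print(k,rectof(np.c_[Q@ex,Q@ey]),"height",np.round(np.median(Q@ez)*1000,1),r["region"].sum())
# drawer floor & cabinet
Q=P[55:240,125:295].reshape(-1,3);Q=Q[~np.isnan(Q).any(1)]
T=Q[abs(Q[:,2]-.125)<.006]; print("cab top",rectof(T[:,:2]),np.median(T[:,2]))
F=Q[abs(Q[:,2]-.068)<.006]; print("floor",rectof(F[:,:2]),np.median(F[:,2]))
G=Q[(Q[:,2]>.100)&(Q[:,2]<.118)]; print("walls/front",rectof(G[:,:2]))
E
python3 m.py
```

```text
{'drive': (np.float64(0.94), [387.3, 202.1, 425.6, 227.3]), 'ssd': (np.float64(0.98), [440.9, 163.6, 473.4, 191.2]), 'fan': (np.float64(0.85), [316.6, 179.6, 345.8, 205.5]), 'drawer': (np.float64(0.81), [130.9, 142.3, 270.8, 235.2])}
drive plane [ 0.54055032 -0.30669548  0.07581143] [-0.41910801 -0.05574371  0.90622354] tilt 25.011418687073085 yaw of upslope 7.5761925888141315 0.0012000503402602911
lap plane [-0.39524131 -0.0574166   0.91678113] 23.5400491759584 8.265522570192195
laptop (array([ 519.8, -285. ]), array([229.2, 305.8]), 0.3)
drive (array([ 476.5, -380.7]), array([98.9, 70.8]), 89.8) height -138.8 997
ssd (array([ 554.4, -383.2]), array([24.5, 78.4]), 0.3) height -141.5 264
fan (array([ 548.1, -193.5]), array([65.1, 66.7]), 87.6) height -139.1 556
cab top (array([685.4, 226.8]), array([353.5, 425.1]), 88.5) 0.1253176462785559
floor (array([683.1, 220.6]), array([339.6, 423.5]), 87.9) 0.0684379939758073
walls/front (array([663.9, 226.4]), array([350.6, 462.8]), 88.4)
```

The measured parts match the given sizes and the 25° slope, with the stand yawed about 8.5°. Rows only turn about the tool's z, and a vertical tool can't pinch parts on a 25° slope. I'll head to azimuth 8.5° and see how the arm behaves at the edge of its reach. Poses there are approached "as far as the arm can", which may change the tilt.

Emit:
{"name": "send_rows", "arguments": {
  "rows": "1 0 0 0 8.1;1 0 0 0 8.1;1 0 0 0 8.1;1 0 0 0 8.1;1 0 0 0 8.1;1 0 0 0 8.1;1 0 0 0 8.1;1 -3.5 3.4 0 0;1 -3.5 3.4 0 0;1 -3.5 3.4 0 0;1 -3.5 3.4 0 0;1 -3.5 3.4 0 0;1 -3.5 3.4 0 0;1 -3.5 3.4 0 0;1 -3.5 3.4 0 0;1 -3.5 3.4 0 0;1 -3.5 3.4 0 0;1 -3.5 3.4 0 0;1 -3.5 3.4 0 0;1 -3.5 3.4 0 0"
}}

```text
clock: 3.6
tcp_pos: [0.7679, 0.1813, 0.2335]
tcp_rot: [0.653, 0.758, 0.0, -0.0]
ft_force: [1.1, 0.2, 1.0]
finger_gap: 0.0868
gripper_force: 0.0
```

Emit:
{"name": "send_rows", "arguments": {
  "rows": "1 -3.5 3.4 0 0;1 -3 3 0 0;1 0 5 0 0;1 0 5 0 0;1 0 5 0 0;1 0 5 0 0"
}}

```text
clock: 4.2
tcp_pos: [0.9347, 0.1413, 0.2028]
tcp_rot: [0.653, 0.757, 0.013, 0.01]
ft_force: [0.4, 0.5, -5.1]
finger_gap: 0.0872
gripper_force: 0.0
```

At the reach limit the tool does tilt outward, the way I need (tool z = (0.03, 0.007, −1)). I'll push further, with a little lift.

Emit:
{"name": "send_rows", "arguments": {
  "rows": "1 0 5 -2 0;1 0 5 -2 0;1 0 5 -2 0;1 0 5 -2 0;1 0 5 -2 0"
}}

```text
clock: 4.7
tcp_pos: [0.9772, 0.1474, 0.2942]
tcp_rot: [0.648, 0.752, 0.089, 0.076]
ft_force: [0.1, -0.4, 1.2]
finger_gap: 0.0873
gripper_force: 0.0
```

```bash
cat > o.py <<'E'
from h import *
o=env.get_obs(); r=R.from_quat(o["tcp_rot"]).as_matrix()
print(o["clock"],np.round(o["tcp_pos"],4),"q",np.round(o["qpos"],3),"\ntool x",r[:,0].round(3),"y",r[:,1].round(3),"z",r[:,2].round(3),"tilt",np.degrees(np.arccos(-r[2,2])).round(2),"az",np.degrees(np.arctan2(r[1,2],r[0,2])).round(2),"gap",o["finger_gap"],"F",np.round(o["ft_force"],1),round(float(o["gripper_force"]),1))
E
python3 o.py
```

```text
4.7 [0.9772 0.1474 0.2942] q [ 0.063  1.141  0.088  0.02   1.679 -0.081] 
tool x [-0.148  0.989 -0.   ] y [0.962 0.144 0.233] z [ 0.23   0.034 -0.973] tilt 13.45 az 8.48 gap 0.08733384044121148 F [ 0.1 -0.4  1.2] 0.0
```

Emit:
{"name": "send_rows", "arguments": {
  "rows": "1 0 4 -2 0;1 0 4 -2 0;1 0 4 -2 0"
}}

```text
clock: 5.0
tcp_pos: [0.9875, 0.1487, 0.3461]
tcp_rot: [0.645, 0.748, 0.12, 0.103]
ft_force: [0.7, 0.1, 0.3]
finger_gap: 0.087
gripper_force: 0.0
```

```bash
python3 o.py
```

```text
5.0 [0.9875 0.1487 0.3461] q [ 0.062  1.092  0.088  0.027  1.645 -0.08 ] 
tool x [-0.148  0.989  0.   ] y [0.94  0.14  0.312] z [ 0.309  0.046 -0.95 ] tilt 18.2 az 8.56 gap 0.08702792053523078 F [0.7 0.1 0.3] 0.0
```

Emit:
{"name": "send_rows", "arguments": {
  "rows": "1 0 4 -2 0;1 0 4 -2 0;1 0 4 -2 0;1 0 0 0 0"
}}

```text
clock: 5.4
tcp_pos: [0.9929, 0.1495, 0.408]
tcp_rot: [0.639, 0.742, 0.153, 0.132]
ft_force: [0.3, -0.1, -0.2]
finger_gap: 0.0866
gripper_force: 0.0
```

```bash
python3 o.py
```

```text
5.4 [0.9929 0.1495 0.408 ] q [ 0.059  1.033  0.088  0.035  1.616 -0.08 ] 
tool x [-0.148  0.989  0.   ] y [0.909 0.136 0.395] z [ 0.39   0.059 -0.919] tilt 23.26 az 8.53 gap 0.08658426663476043 F [ 0.3 -0.1 -0.2] 0.0
```

Emit:
{"name": "send_rows", "arguments": {
  "rows": "1 0 4 -2 0;1 0 0 0 0"
}}

```text
clock: 5.6
tcp_pos: [0.9938, 0.1495, 0.4266]
tcp_rot: [0.638, 0.74, 0.163, 0.14]
ft_force: [0.2, 0.6, 1.6]
finger_gap: 0.0871
gripper_force: 0.0
```

```bash
python3 o.py
cat > go.py <<'E'
import sys
from h import *
# part centres in world from top-face fits (yaw 8.27 frame), floor height
t=np.radians(25);yw=np.radians(8.27)
ex=np.array([np.cos(yw)*np.cos(t),np.sin(yw)*np.cos(t),np.sin(t)]);ey=np.array([-np.sin(yw),np.cos(yw),0]);ez=np.cross(ex,ey)
# top heights: drive -138.8, thickness 9.5 -> floor ~ -148.2
FL=-148.2
def W(a,b,h): return (a*ex+b*ey+(FL+h)*ez)/1000
T={"drive":(476.5,-380.7),"ssd":(554.4,-383.2),"fan":(548.1,-193.5)}
def rel(p):
    o=env.get_obs(); r=R.from_quat(o["tcp_rot"]).as_matrix(); return (r.T@(p-o["tcp_pos"])*100).round(2)
if __name__=="__main__":
    for k,(a,b) in T.items():
        p=W(a,b,13); print(k,p.round(3),"tool cm at h13:",rel(p), "h100",rel(W(a,b,100)))
E
python3 go.py
```

```text
5.6 [0.9938 0.1495 0.4266] q [ 0.058  1.016  0.088  0.038  1.607 -0.08 ] 
tool x [-0.148  0.989  0.   ] y [0.898 0.134 0.419] z [ 0.414  0.062 -0.908] tilt 24.77 az 8.54 gap 0.08705960073271493 F [0.2 0.6 1.6] 0.0
drive [ 0.539 -0.306  0.079] tool cm at h13: [-38.37 -61.56   9.88] h100 [-38.35 -61.6    1.18]
ssd [ 0.609 -0.299  0.112] tool cm at h13: [-38.65 -53.77   9.85] h100 [-38.63 -53.81   1.15]
fan [ 0.576 -0.112  0.109] tool cm at h13: [-19.67 -54.34   9.89] h100 [-19.66 -54.37   1.19]
```

Tilt is 24.77° and azimuth 8.54°, so the tool is square to the laptop. The same trick in reverse (outward and down) should level it for placing. Drive first: move to 10 cm above it.

Emit:
{"name": "send_rows", "arguments": {
  "rows": "1 -1 -2 0 0;1 -2.5 -4 0 0;1 -2.5 -4 0 0;1 -2.5 -4 0 0;1 -2.5 -4 0 0;1 -2.5 -4 0 0;1 -2.5 -4 0 0;1 -2.5 -4 0 0;1 -2.5 -4 0 0;1 -2.5 -4 0 0;1 -2.5 -4 0 0;1 -2.5 -4 0 0;1 -2.5 -4 0 0;1 -2.5 -4 0 0;1 -2.5 -4 0 0;0.92 -2.4 -3.6 0.5 0;0.92 0 0 0 0",
  "squeeze": 25
}}

```text
clock: 7.3
tcp_pos: [0.5162, -0.3005, 0.1711]
tcp_rot: [0.64, 0.739, 0.16, 0.137]
ft_force: [0.7, 1.0, 0.0]
finger_gap: 0.0818
gripper_force: 0.0
```

```bash
python3 o.py; python3 go.py
python3 - <<'E'
from h import *
s=snap("scene"); save(s,"near1",(170,120,370,270),4)
E
```

```text
7.3 [ 0.5162 -0.3005  0.1711] q [-0.858  0.004  1.942  0.426  1.002 -1.199] 
tool x [-0.144  0.99   0.003] y [0.902 0.13  0.412] z [ 0.407  0.061 -0.911] tilt 24.33 az 8.58 gap 0.0817687777774617 F [0.7 1.  0. ] 0.0
drive [ 0.539 -0.306  0.079] tool cm at h13: [-0.93 -1.85  9.28] h100 [-0.91 -1.95  0.58]
ssd [ 0.609 -0.299  0.112] tool cm at h13: [-1.17  5.94  9.19] h100 [-1.15  5.84  0.49]
fan [ 0.576 -0.112  0.109] tool cm at h13: [17.8   5.29  9.24] h100 [17.82  5.19  0.54]
```

View pics/near1.png

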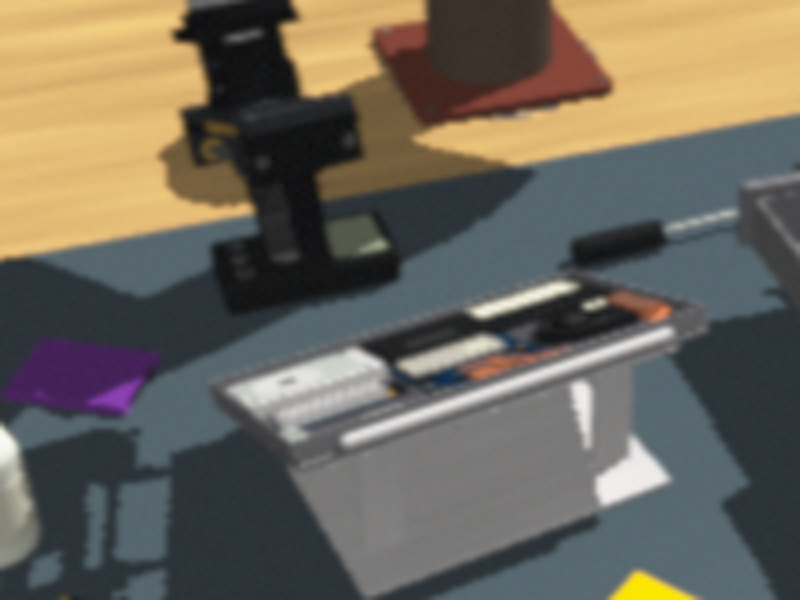

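The gripper is intact above the laptop's drive corner (crop around (270,180)), with nothing in the way. Correct laterally and descend most of the way.

Emit:
{"name": "send_rows", "arguments": {
  "rows": "0.92 -0.9 -1.9 0 0;0.92 0 0 3.5 0;0.92 0 0 2.5 0;0.92 0 0 0 0;0.92 0 0 0 0"
}}

```text
clock: 7.85
tcp_pos: [0.5296, -0.3049, 0.112]
tcp_rot: [0.637, 0.741, 0.161, 0.138]
ft_force: [-1.0, -0.4, 0.4]
finger_gap: 0.0798
gripper_force: 0.0
```

```bash
python3 o.py; python3 go.py
```

```text
7.85 [ 0.5296 -0.3049  0.112 ] q [-0.846  0.116  1.95   0.466  0.889 -1.26 ] 
tool x [-0.15   0.989  0.001] y [0.899 0.137 0.415] z [ 0.41   0.063 -0.91 ] tilt 24.53 az 8.72 gap 0.07976593317506929 F [-1.  -0.4  0.4] 0.0
drive [ 0.539 -0.306  0.079] tool cm at h13: [-0.29 -0.59  3.38] h100 [-0.26 -0.66 -5.32]
ssd [ 0.609 -0.299  0.112] tool cm at h13: [-0.59  7.2   3.31] h100 [-0.56  7.13 -5.39]
fan [ 0.576 -0.112  0.109] tool cm at h13: [18.39  6.68  3.38] h100 [18.42  6.61 -5.32]
```

Emit:
{"name": "send_rows", "arguments": {
  "rows": "0.92 -0.3 -0.6 0.5 0;0.92 0 0 0.8 0;0.92 0 0 0 0;0.92 0 0 0 0"
}}

```text
clock: 8.25
tcp_pos: [0.5289, -0.3086, 0.0971]
tcp_rot: [0.638, 0.74, 0.161, 0.138]
ft_force: [-0.5, 0.8, -0.2]
finger_gap: 0.0804
gripper_force: 0.0
```

```bash
python3 o.py; python3 go.py|head -1
```

```text
8.25 [ 0.5289 -0.3086  0.0971] q [-0.851  0.143  1.952  0.478  0.864 -1.281] 
tool x [-0.148  0.989  0.001] y [0.9   0.135 0.415] z [ 0.41   0.062 -0.91 ] tilt 24.52 az 8.61 gap 0.0804032286919877 F [-0.5  0.8 -0.2] 0.0
drive [ 0.539 -0.306  0.079] tool cm at h13: [0.07 0.15 2.07] h100 [ 0.09  0.07 -6.63]
```

Emit:
{"name": "send_rows", "arguments": {
  "rows": "0.92 0 0.1 1 0;0.92 0 0 0.95 0;0.92 0 0 0 0;0.92 0 0 0 0"
}}

```text
clock: 8.65
tcp_pos: [0.5377, -0.3067, 0.0789]
tcp_rot: [0.638, 0.741, 0.161, 0.138]
ft_force: [0.7, -0.3, -0.2]
finger_gap: 0.0802
gripper_force: 0.0
```

```bash
python3 o.py; python3 go.py|head -1
```

```text
8.65 [ 0.5377 -0.3067  0.0789] q [-0.836  0.186  1.944  0.489  0.829 -1.286] 
tool x [-0.149  0.989  0.002] y [0.9   0.135 0.414] z [ 0.409  0.063 -0.91 ] tilt 24.47 az 8.78 gap 0.08018334239808311 F [ 0.7 -0.3 -0.2] 0.0
drive [ 0.539 -0.306  0.079] tool cm at h13: [0.01 0.09 0.04] h100 [ 0.05  0.01 -8.66]
```

Emit:
{"name": "send_rows", "arguments": {
  "rows": "0.8 0 0 0 0;0.7 0 0 0 0;0.6 0 0 0 0;0.5 0 0 0 0",
  "squeeze": 25
}}

```text
clock: 9.05
tcp_pos: [0.538, -0.3074, 0.0799]
tcp_rot: [0.638, 0.74, 0.161, 0.139]
ft_force: [0.1, -0.1, -0.1]
finger_gap: 0.0694
gripper_force: 25.0
```

Gap 69.4 mm, so the drive is gripped. Lift it out.

Emit:
{"name": "send_rows", "arguments": {
  "rows": "0.5 0 0 -1 0;0.5 0 0 -2 0;0.5 0 0 -3.5 0;0.5 0 0 -3.5 0;0.5 1 1.6 0 0;0.5 2.2 3.6 0 0;0.5 2.2 3.6 0 0;0.5 2.2 3.6 0 0;0.5 2.2 3.6 0 0;0.5 2.2 3.6 0 0;0.5 2.2 3.6 0 0;0.5 2.2 3.6 0 0;0.5 2.2 3.6 0 0;0.5 2.2 3.6 0 0;0.5 2.2 3.6 0 0;0.5 2.2 3.6 0 0;0.5 2.2 3.6 0 0;0.5 2.2 3.6 0 0;0.5 2.2 3.6 0 0;0.5 2.2 3.6 0 0"
}}

```text
clock: 11.05
tcp_pos: [0.9468, 0.0986, 0.4026]
tcp_rot: [0.638, 0.74, 0.161, 0.138]
ft_force: [1.5, -1.5, -1.2]
finger_gap: 0.0695
gripper_force: 25.0
```

```bash
python3 o.py
```

```text
11.05 [0.9468 0.0986 0.4026] q [-0.     0.704  0.626  0.063  1.389 -0.147] 
tool x [-0.148  0.989  0.   ] y [0.9   0.134 0.414] z [ 0.41   0.062 -0.91 ] tilt 24.49 az 8.54 gap 0.06950761617371531 F [ 1.5 -1.5 -1.2] 25.0
```

Emit:
{"name": "send_rows", "arguments": {
  "rows": "0.5 2 1.9 4.2 0;0.5 2 1.9 4.2 0;0.5 0.5 1.9 4.2 0;0.5 0 1.9 4.2 0;0.5 0 2.2 4 0;0.5 0 2.5 3.8 0"
}}

```text
clock: 11.65
tcp_pos: [1.0819, 0.1625, 0.2132]
tcp_rot: [0.634, 0.736, 0.181, 0.155]
ft_force: [-0.3, 0.5, -0.7]
finger_gap: 0.0694
gripper_force: 25.0
```

```bash
python3 o.py
```

```text
11.65 [1.0819 0.1625 0.2132] q [ 0.065  1.258  0.092  0.041  1.313 -0.084] 
tool x [-0.148  0.989  0.001] y [0.877 0.131 0.463] z [ 0.457  0.069 -0.887] tilt 27.55 az 8.62 gap 0.06944328485967687 F [-0.3  0.5 -0.7] 25.0
```

Pushing outward only adds tilt, because the geometry at the outer limit always favours it. At the inner reach limit the effect should reverse, so I'll go inward.

Emit:
{"name": "send_rows", "arguments": {
  "rows": "0.5 0 -1.8 -1.5 0;0.5 0 -3.6 -2.9 0;0.5 0 -3.6 -2.9 0;0.5 0 -3.6 -2.9 0;0.5 0 -3.6 -2.9 0;0.5 0 -3.6 -2.9 0;0.5 0 -3.6 -2.9 0;0.5 0 -3.6 -2.9 0;0.5 0 -3.6 -2.9 0;0.5 0 -3.6 -2.9 0;0.5 0 -3.6 -2.9 0;0.5 0 -3.6 -2.9 0;0.5 0 -3.6 -2.9 0;0.5 0 -3.6 -2.9 0;0.5 0 -3.6 -2.9 0"
}}

```text
clock: 13.15
tcp_pos: [0.4632, 0.0691, 0.3443]
tcp_rot: [0.633, 0.736, 0.183, 0.157]
ft_force: [-0.3, 0.0, 0.1]
finger_gap: 0.0694
gripper_force: 25.0
```

```bash
python3 o.py
```

```text
13.15 [0.4632 0.0691 0.3443] q [-0.107 -0.644  2.125  0.128  1.19  -0.275] 
tool x [-0.149  0.989  0.   ] y [0.874 0.132 0.468] z [ 0.463  0.07  -0.884] tilt 27.93 az 8.59 gap 0.06941175498269557 F [-0.3  0.   0.1] 25.0
```

Emit:
{"name": "send_rows", "arguments": {
  "rows": "0.5 0 -3.5 -1.8 0;0.5 0 -3.5 -1.8 0;0.5 0 -3.5 -1.8 0;0.5 0 -3.5 -1.8 0;0.5 0 -3.5 -1.8 0"
}}

```text
clock: 13.65
tcp_pos: [0.357, 0.0522, 0.3575]
tcp_rot: [0.639, 0.742, 0.154, 0.132]
ft_force: [-0.5, -0.4, -0.8]
finger_gap: 0.0692
gripper_force: 25.0
```

```bash
python3 o.py
```

```text
13.65 [0.357  0.0522 0.3575] q [-0.208 -0.913  2.207  0.141  1.465 -0.344] 
tool x [-0.148  0.989  0.001] y [0.908 0.135 0.396] z [ 0.392  0.06  -0.918] tilt 23.35 az 8.7 gap 0.06921125697832886 F [-0.5 -0.4 -0.8] 25.0
```

It works: tilt is down to 23.35°. Keep pushing in.

Emit:
{"name": "send_rows", "arguments": {
  "rows": "0.5 0 -4 -1.5 0;0.5 0 -4 -1.5 0;0.5 0 -4 -1.2 0;0.5 0 -4 -1 0;0.5 0 -4 -1 0;0.5 0 -4 -1 0"
}}

```text
clock: 14.25
tcp_pos: [0.2941, 0.0397, 0.3871]
tcp_rot: [0.648, 0.753, 0.091, 0.075]
ft_force: [0.7, -0.0, -1.4]
finger_gap: 0.0697
gripper_force: 25.0
```

```bash
python3 o.py
```

```text
14.25 [0.2941 0.0397 0.3871] q [-0.244 -0.913  2.118  0.094  1.718 -0.369] 
tool x [-0.149  0.989  0.004] y [0.961 0.144 0.234] z [ 0.231  0.039 -0.972] tilt 13.55 az 9.51 gap 0.06970950164638552 F [ 0.7 -0.  -1.4] 25.0
```

Emit:
{"name": "send_rows", "arguments": {
  "rows": "0.5 0 -4 -0.8 0;0.5 0 -4 -0.6 0;0.5 0 -4 -0.6 0;0.5 0 -4 -0.4 0;0.5 0 -4 -0.2 0;0.5 0 -4 0 0"
}}

```text
clock: 14.85
tcp_pos: [0.2284, 0.0193, 0.4266]
tcp_rot: [0.651, 0.758, 0.033, 0.02]
ft_force: [0.1, 1.3, -0.5]
finger_gap: 0.0694
gripper_force: 25.0
```

```bash
python3 o.py
```

```text
14.85 [0.2284 0.0193 0.4266] q [-0.338 -0.913  2.027  0.05   1.967 -0.468] 
tool x [-0.151  0.988  0.013] y [0.986 0.149 0.075] z [ 0.072  0.024 -0.997] tilt 4.37 az 18.23 gap 0.06941988302814027 F [ 0.1  1.3 -0.5] 25.0
```

Emit:
{"name": "send_rows", "arguments": {
  "rows": "0.5 0 -4 0 0;0.5 0 -4 0 0;0.5 0 0 0 0"
}}

```text
clock: 15.15
tcp_pos: [0.206, 0.0081, 0.443]
tcp_rot: [0.652, 0.758, 0.016, 0.002]
ft_force: [-0.8, -0.2, -1.8]
finger_gap: 0.0694
gripper_force: 25.0
```

```bash
python3 o.py
cat > d.py <<'E'
from h import *
# drawer geometry from first top picture (cached)
P=np.load("top2.npz")["P"]; Q=P[55:300,110:295].reshape(-1,3);Q=Q[~np.isnan(Q).any(1)]
T=Q[(abs(Q[:,2]-.125)<.004)&(Q[:,0]>.6)]; r=cv2.minAreaRect((T[:,:2]*1000).astype(np.float32)); print("top",r, cv2.boxPoints(r).round().tolist())
F=Q[(abs(Q[:,2]-.068)<.004)&(Q[:,0]>.46)&(Q[:,0]<.64)&(Q[:,1]>.08)&(Q[:,1]<.39)]; r=cv2.minAreaRect((F[:,:2]*1000).astype(np.float32)); print("floor",r,cv2.boxPoints(r).round().tolist())
G=Q[(Q[:,2]>.111)&(Q[:,2]<.121)&(Q[:,0]<.52)]; r=cv2.minAreaRect((G[:,:2]*1000).astype(np.float32)); print("panel",r,cv2.boxPoints(r).round().tolist())
H=Q[(Q[:,2]>.090)&(Q[:,2]<.106)&(Q[:,0]<.455)]; r=cv2.minAreaRect((H[:,:2]*1000).astype(np.float32)); print("handle",r,len(H))
E
python3 d.py
```

```text
15.15 [0.206  0.0081 0.443 ] q [-0.403 -0.913  1.993  0.033  2.048 -0.538] 
tool x [-0.149  0.989  0.018] y [0.989 0.149 0.026] z [ 0.023  0.022 -0.999] tilt 1.82 az 43.43 gap 0.06940587522517203 F [-0.8 -0.2 -1.8] 25.0
top ((776.0906372070312, 223.9967498779297), (352.119384765625, 242.67425537109375), 88.52543640136719) [[650.0, 51.0], [893.0, 45.0], [902.0, 397.0], [659.0, 403.0]]
floor ((556.6287231445312, 234.36280822753906), (305.6507263183594, 170.07615661621094), 89.16085815429688) [[469.0, 83.0], [639.0, 80.0], [644.0, 386.0], [474.0, 388.0]]
panel ((492.4454650878906, 230.8335418701172), (333.2945251464844, 47.46554183959961), 89.93351745605469) [[469.0, 64.0], [516.0, 64.0], [516.0, 397.0], [469.0, 398.0]]
handle ((443.060791015625, 232.67425537109375), (23.101688385009766, 118.037841796875), 0.28577229380607605) 208
```

Nearly level. One more push, then go above the drawer while turning to the cabinet's yaw (−1.5°).

Emit:
{"name": "send_rows", "arguments": {
  "rows": "0.5 0 -3 0 0;0.5 0.4 2 0 5;0.5 1.2 4 0 5;0.5 1.2 4 0 0;0.5 1.2 4 0 0;0.5 1.2 4 1.5 0;0.5 1.2 4 2 0;0.5 1.2 4 2 0;0.5 1.2 4 2 0;0.5 1.2 4 2 0;0.5 1.2 3 2 0;0.5 1 2 2 0;0.5 0 0 0 0"
}}

```text
clock: 16.45
tcp_pos: [0.5881, 0.128, 0.3134]
tcp_rot: [0.715, 0.699, 0.007, -0.009]
ft_force: [-0.9, -0.1, -2.3]
finger_gap: 0.0699
gripper_force: 25.0
```

```bash
python3 o.py
cat > to.py <<'E'
import sys
from h import *
from go import rel
print("tool cm",rel(np.array([float(a) for a in sys.argv[1:4]])))
E
python3 to.py .55 .14 .15
```

```text
16.45 [0.5881 0.128  0.3134] q [0.07  0.124 1.487 0.023 1.532 0.092] 
tool x [0.022 0.999 0.023] y [ 1.    -0.022 -0.004] z [-0.003  0.023 -1.   ] tilt 1.33 az 97.79 gap 0.06987383876127157 F [-0.9 -0.1 -2.3] 25.0
tool cm [ 0.74 -3.78 16.38]
```

Emit:
{"name": "send_rows", "arguments": {
  "rows": "0.5 0.7 -3.8 2 0;0.5 0 0 4.5 0;0.5 0 0 4.5 0;0.5 0 0 4.5 0;0.5 0 0 3 0;0.5 0 0 2.5 0;0.5 0 0 1 0;0.5 0 0 0 0"
}}

```text
clock: 17.25
tcp_pos: [0.5503, 0.1396, 0.0982]
tcp_rot: [0.715, 0.699, 0.009, -0.008]
ft_force: [0.3, 0.1, -0.5]
finger_gap: 0.0699
gripper_force: 25.0
```

```bash
python3 o.py; python3 to.py .55 .14 .0815
python3 - <<'E'
from h import *
s=snap("top"); save(s,"dr1",(110,120,310,270),4)
E
```

```text
17.25 [0.5503 0.1396 0.0982] q [0.096 0.216 1.8   0.025 1.121 0.108] 
tool x [0.023 0.999 0.023] y [ 1.    -0.023  0.001] z [ 0.002  0.023 -1.   ] tilt 1.31 az 85.46 gap 0.06987052383318873 F [ 0.3  0.1 -0.5] 25.0
tool cm [ 0.   -0.03  1.67]
```

View pics/dr1.png

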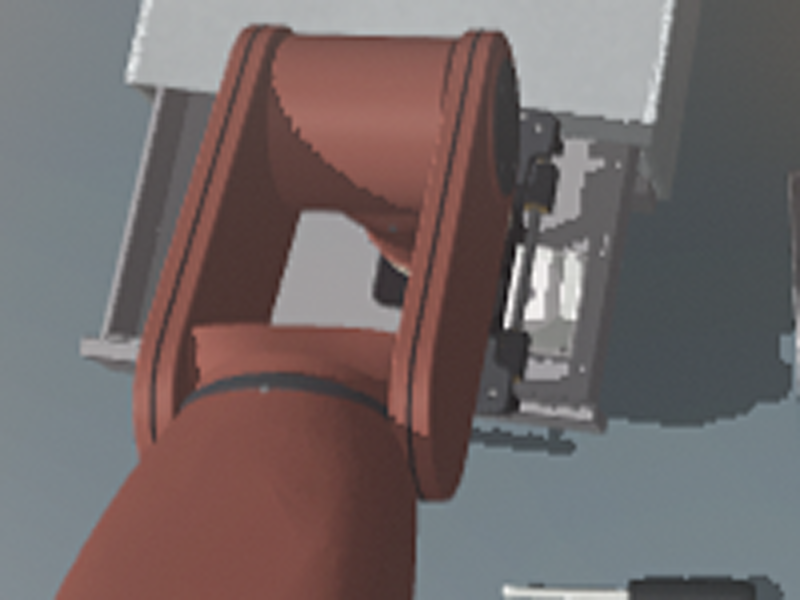

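The drive hangs inside the drawer, clear of the right wall (drive end at crop (560,300), wall at (605,300)). Lower it.

Emit:
{"name": "send_rows", "arguments": {
  "rows": "0.5 0 0 0.7 0;0.5 0 0 0.6 0;0.5 0 0 0.2 0;0.5 0 0 0 0"
}}

```text
clock: 17.7
tcp_pos: [0.5516, 0.1399, 0.084]
tcp_rot: [0.715, 0.699, 0.009, -0.007]
ft_force: [-1.1, -0.0, -0.5]
finger_gap: 0.0693
gripper_force: 25.0
```

Emit:
{"name": "send_rows", "arguments": {
  "rows": "0.5 0 0 0.1 0;0.5 0 0 0.1 0;0.5 0 0 0 0"
}}

```text
clock: 18.0
tcp_pos: [0.5524, 0.1401, 0.0832]
tcp_rot: [0.715, 0.699, 0.01, -0.006]
ft_force: [-1.3, -0.4, 5.3]
finger_gap: 0.0695
gripper_force: 25.0
```

It's touching the floor (5 N up). Release and retreat.

Emit:
{"name": "send_rows", "arguments": {
  "rows": "0.83 0 0 0 0;0.9 0 0 0 0;0.92 0 0 0 0;0.92 0 0 -1 0;0.92 0 0 -3 0;0.92 0 0 -4 0;0.92 0 0 -4.5 0;0.92 0 0 -4.5 0;0.92 0 0 0 0"
}}

```text
clock: 18.9
tcp_pos: [0.5548, 0.1365, 0.261]
tcp_rot: [0.715, 0.699, 0.015, -0.002]
ft_force: [0.7, 0.6, 0.2]
finger_gap: 0.0801
gripper_force: 0.0
```

```bash
python3 o.py
```

```text
18.9 [0.5548 0.1365 0.261 ] q [0.09  0.057 1.656 0.023 1.409 0.109] 
tool x [0.022 0.999 0.025] y [ 1.    -0.023  0.017] z [ 0.018  0.024 -1.   ] tilt 1.73 az 53.74 gap 0.08009634686937381 F [0.7 0.6 0.2] 0.0
```

Drive released. Turn back and re-tilt at the outer limit for the fan.

Emit:
{"name": "send_rows", "arguments": {
  "rows": "0.83 0 3 0 -4.9;0.83 -1.3 4.5 0 -4.9;0.83 -1.3 4.5 0 0;0.83 -1.3 4.5 0 0;0.83 -1.3 4.5 0 0;0.83 -1.3 4.5 0 0;0.83 -1.3 4.5 0 0;0.83 -1 4.5 0 0;0.83 0 5 0 0;0.83 0 5 -2 0;0.83 0 5 -2 0;0.83 0 5 -2 0;0.83 0 5 -2 0;0.83 0 5 -2 0;0.83 0 4 -2 0;0.83 0 4 -2 0;0.83 0 4 -2 0;0.83 0 0 0 0"
}}

```text
clock: 20.7
tcp_pos: [0.9717, 0.114, 0.3578]
tcp_rot: [0.648, 0.75, 0.108, 0.085]
ft_force: [-0.3, -0.5, 0.1]
finger_gap: 0.0721
gripper_force: 0.0
```

```bash
python3 o.py
```

```text
20.7 [0.9717 0.114  0.3578] q [ 0.021  1.074  0.088  0.046  1.709 -0.113] 
tool x [-0.147  0.989  0.012] y [0.953 0.138 0.271] z [ 0.266  0.051 -0.963] tilt 15.74 az 10.93 gap 0.07214599990397524 F [-0.3 -0.5  0.1] 0.0
```

Emit:
{"name": "send_rows", "arguments": {
  "rows": "0.83 -1 4 -2 0;0.83 -1 4 -2 0;0.83 -1 4 -2 0;0.83 -1 4 -2 0;0.83 -1 4 -2 0;0.83 -1 4 -2 0;0.83 0 0 0 0"
}}

```text
clock: 21.4
tcp_pos: [0.9885, 0.0643, 0.4668]
tcp_rot: [0.639, 0.736, 0.169, 0.146]
ft_force: [-0.5, -0.9, -0.1]
finger_gap: 0.0721
gripper_force: 0.0
```

```bash
python3 o.py; python3 go.py
```

```text
21.4 [0.9885 0.0643 0.4668] q [-0.042  0.972  0.088  0.081  1.638 -0.159] 
tool x [-0.141  0.99   0.002] y [0.891 0.127 0.435] z [ 0.43   0.063 -0.9  ] tilt 25.79 az 8.32 gap 0.0721482697827143 F [-0.5 -0.9 -0.1] 0.0
drive [ 0.539 -0.306  0.079] tool cm at h13: [-30.41 -61.67  13.24] h100 [-30.41 -61.55   4.54]
ssd [ 0.609 -0.299  0.112] tool cm at h13: [-30.64 -53.88  13.34] h100 [-30.63 -53.76   4.64]
fan [ 0.576 -0.112  0.109] tool cm at h13: [-11.67 -54.57  13.34] h100 [-11.66 -54.45   4.64]
```

Emit:
{"name": "send_rows", "arguments": {
  "rows": "0.83 -0.4 -2 0 0;0.83 -0.9 -4.2 0.3 0;0.83 -0.9 -4.2 0.3 0;0.83 -0.9 -4.2 0.3 0;0.83 -0.9 -4.2 0.3 0;0.83 -0.9 -4.2 0.3 0;0.83 -0.9 -4.2 0.3 0;0.83 -0.9 -4.2 0.3 0;0.83 -0.9 -4.2 0.3 0;0.83 -0.9 -4.2 0.3 0;0.83 -0.9 -4.2 0.3 0;0.83 -0.9 -4.2 0.3 0;0.83 -0.9 -4.2 0.3 0;0.83 0 -2 0.6 0;0.83 0 0 0 0;0.83 0 0 0 0"
}}

```text
clock: 23.0
tcp_pos: [0.5615, -0.104, 0.2048]
tcp_rot: [0.639, 0.737, 0.168, 0.143]
ft_force: [0.2, -0.4, 0.7]
finger_gap: 0.072
gripper_force: 0.0
```

```bash
sed -i 's/548.1,-193.5/548.1,-189.5/' go.py; python3 o.py; python3 go.py
```

```text
23.0 [ 0.5615 -0.104   0.2048] q [-0.47  -0.187  2.057  0.318  0.926 -0.76 ] 
tool x [-0.143  0.99   0.003] y [0.894 0.128 0.43 ] z [ 0.426  0.064 -0.903] tilt 25.49 az 8.56 gap 0.07195070192602067 F [ 0.2 -0.4  0.7] 0.0
drive [ 0.539 -0.306  0.079] tool cm at h13: [-19.74 -10.05   9.1 ] h100 [-19.72  -9.98   0.4 ]
ssd [ 0.609 -0.299  0.112] tool cm at h13: [-19.98  -2.26   9.16] h100 [-19.96  -2.19   0.46]
fan [ 0.575 -0.108  0.109] tool cm at h13: [-0.61 -2.93  9.2 ] h100 [-0.59 -2.85  0.5 ]
```

Emit:
{"name": "send_rows", "arguments": {
  "rows": "0.83 -0.6 -2.9 2 0;0.83 0 0 3.5 0;0.83 0 0 1 0;0.83 0 0 0 0;0.83 0 0 0 0"
}}

```text
clock: 23.5
tcp_pos: [0.5648, -0.1093, 0.1344]
tcp_rot: [0.638, 0.738, 0.168, 0.144]
ft_force: [-0.5, -0.2, 0.5]
finger_gap: 0.0723
gripper_force: 0.0
```

```bash
python3 o.py; python3 go.py|tail -1
```

```text
23.5 [ 0.5648 -0.1093  0.1344] q [-0.478 -0.08   2.105  0.367  0.782 -0.841] 
tool x [-0.145  0.989  0.002] y [0.893 0.13  0.431] z [ 0.426  0.064 -0.902] tilt 25.51 az 8.59 gap 0.07232613358028682 F [-0.5 -0.2  0.5] 0.0
fan [ 0.575 -0.108  0.109] tool cm at h13: [-0.01 -0.13  2.74] h100 [ 0.01 -0.05 -5.96]
```

Emit:
{"name": "send_rows", "arguments": {
  "rows": "0.83 0 -0.1 1.2 0;0.83 0 0 0.9 0;0.83 0 0 0.5 0;0.83 0 0 0 0;0.83 0 0 0 0"
}}

```text
clock: 24.0
tcp_pos: [0.5735, -0.1077, 0.1087]
tcp_rot: [0.639, 0.737, 0.167, 0.143]
ft_force: [0.1, -0.4, -0.3]
finger_gap: 0.0724
gripper_force: 0.0
```

```bash
python3 o.py; python3 go.py|tail -1
```

```text
24.0 [ 0.5735 -0.1077  0.1087] q [-0.465 -0.016  2.1    0.383  0.725 -0.854] 
tool x [-0.144  0.99   0.003] y [0.894 0.128 0.429] z [ 0.424  0.065 -0.903] tilt 25.4 az 8.67 gap 0.07240200310400892 F [ 0.1 -0.4 -0.3] 0.0
fan [ 0.575 -0.108  0.109] tool cm at h13: [-0.04  0.19  0.04] h100 [-0.02  0.25 -8.66]
```

Emit:
{"name": "send_rows", "arguments": {
  "rows": "0.75 0 0.1 0 0;0.65 0 0 0 0;0.5 0 0 0 0;0.4 0 0 0 0",
  "squeeze": 20
}}

```text
clock: 24.4
tcp_pos: [0.5766, -0.1083, 0.1116]
tcp_rot: [0.638, 0.737, 0.168, 0.145]
ft_force: [5.0, 0.8, 1.4]
finger_gap: 0.0616
gripper_force: 20.0
```

Fan gripped (61.6 mm). Lift and go to the inner limit to level it.

Emit:
{"name": "send_rows", "arguments": {
  "rows": "0.4 0 0 -1 0;0.4 0 0 -2 0;0.4 0 0 -3.5 0;0.4 0 0 -3.5 0;0.4 2.6 -0.7 -2.7 0;0.4 2.6 -0.7 -2.7 0;0.4 2.6 -0.7 -2.7 0;0.4 2.6 -0.7 -2.7 0;0.4 2.6 -0.7 -2.7 0;0.4 2.6 -0.7 -2.7 0;0.4 2.6 -0.7 -2.7 0;0.4 0 -3.5 -1.8 0;0.4 0 -3.5 -1.8 0;0.4 0 -3.5 -1.8 0;0.4 0 -4 -1.5 0;0.4 0 -4 -1.5 0;0.4 0 -4 -1.2 0;0.4 0 -4 -1 0;0.4 0 -4 -1 0;0.4 0 -4 -1 0"
}}

```text
clock: 26.4
tcp_pos: [0.2748, 0.0008, 0.4159]
tcp_rot: [0.649, 0.754, 0.087, 0.056]
ft_force: [0.4, -0.5, 0.5]
finger_gap: 0.0616
gripper_force: 20.0
```

```bash
python3 o.py
```

```text
26.4 [0.2748 0.0008 0.4159] q [-0.473 -0.913  2.059  0.148  1.841 -0.572] 
tool x [-0.152  0.988  0.029] y [0.969 0.143 0.204] z [ 0.197  0.059 -0.979] tilt 11.88 az 16.69 gap 0.06164609709486681 F [ 0.4 -0.5  0.5] 20.0
```

Emit:
{"name": "send_rows", "arguments": {
  "rows": "0.4 3.5 -3 0 0;0.4 3.5 -3 0 0;0.4 3.5 -3 0 0;0.4 2 -4 0 0;0.4 1 -4 0 0"
}}

```text
clock: 26.9
tcp_pos: [0.1856, 0.1476, 0.4279]
tcp_rot: [0.652, 0.756, 0.045, 0.035]
ft_force: [0.3, 0.5, -0.6]
finger_gap: 0.0613
gripper_force: 20.0
```

```bash
python3 o.py
```

```text
26.9 [0.1856 0.1476 0.4279] q [ 0.362 -0.913  2.027 -0.02   1.916  0.206] 
tool x [-0.148  0.989  0.005] y [0.983 0.147 0.113] z [ 0.111  0.022 -0.994] tilt 6.49 az 11.07 gap 0.0613254821479007 F [ 0.3  0.5 -0.6] 20.0
```

Emit:
{"name": "send_rows", "arguments": {
  "rows": "0.4 0 -4 0 0;0.4 0 -4 0 0;0.4 0 -4 0 0;0.4 0 0 0 0"
}}

```text
clock: 27.3
tcp_pos: [0.0958, 0.1811, 0.4385]
tcp_rot: [0.647, 0.761, 0.018, 0.038]
ft_force: [0.8, 0.3, 0.2]
finger_gap: 0.0615
gripper_force: 20.0
```

```bash
python3 o.py; python3 to.py .55 .24 .25
```

```text
27.3 [0.0958 0.1811 0.4385] q [ 0.817 -0.913  2.004 -0.082  2.009  0.62 ] 
tool x [-0.159  0.987 -0.034] y [0.984 0.161 0.077] z [ 0.081 -0.021 -0.996] tilt 4.82 az -14.76 gap 0.06148987049007169 F [0.8 0.3 0.2] 20.0
tool cm [-0.77 44.19 22.34]
```

Emit:
{"name": "send_rows", "arguments": {
  "rows": "0.4 -3 4 0.5 0;0.4 -3 4 0.5 0;0.4 -3 4 0.5 0;0.4 0 -4 0 0;0.4 0 -4 0 0;0.4 0 -4 0 0;0.4 0 0 0 0"
}}

```text
clock: 28.0
tcp_pos: [0.1244, 0.1452, 0.4487]
tcp_rot: [0.652, 0.757, -0.005, 0.038]
ft_force: [0.1, 0.1, 0.1]
finger_gap: 0.0615
gripper_force: 20.0
```

```bash
python3 o.py; python3 to.py .55 .24 .25
```

```text
28.0 [0.1244 0.1452 0.4487] q [ 0.578 -0.913  1.984 -0.086  2.059  0.388] 
tool x [-0.147  0.987 -0.064] y [0.988 0.15  0.041] z [ 0.05  -0.057 -0.997] tilt 4.37 az -49.0 gap 0.06152215696456191 F [0.1 0.1 0.1] 20.0
tool cm [ 4.37 42.65 21.39]
```

Emit:
{"name": "send_rows", "arguments": {
  "rows": "0.4 -4.3 1.3 0 0;0.4 -4.3 1.3 0 0;0.4 -4.3 1.3 0 0;0.4 -4.3 1.3 0 0;0.4 -4.3 1.3 0 0;0.4 -4.3 1.3 0 0;0.4 0 0 0 0"
}}

```text
clock: 28.7
tcp_pos: [0.2379, -0.0559, 0.4706]
tcp_rot: [0.66, 0.751, -0.014, 0.035]
ft_force: [0.3, 0.6, -0.8]
finger_gap: 0.0614
gripper_force: 20.0
```

```bash
python3 o.py
```

```text
28.7 [ 0.2379 -0.0559  0.4706] q [-0.497 -0.802  1.898 -0.047  1.983 -0.646] 
tool x [-0.127  0.989 -0.072] y [0.991 0.13  0.025] z [ 0.034 -0.068 -0.997] tilt 4.37 az -63.22 gap 0.0613786477141482 F [ 0.3  0.6 -0.8] 20.0
```

Emit:
{"name": "send_rows", "arguments": {
  "rows": "0.4 -3.4 -2.4 0 0;0.4 -3.4 -2.4 0 0;0.4 -3.4 -2.4 0 0;0.4 3.5 -1.3 0 0;0.4 3.5 -1.3 0 0;0.4 0 0 0 0"
}}

```text
clock: 29.3
tcp_pos: [0.1707, -0.0969, 0.4823]
tcp_rot: [0.655, 0.755, -0.015, 0.026]
ft_force: [-0.4, 0.2, -0.3]
finger_gap: 0.0614
gripper_force: 20.0
```

```bash
python3 o.py;python3 to.py .55 .24 .25
```

```text
29.3 [ 0.1707 -0.0969  0.4823] q [-0.889 -0.913  1.915 -0.025  2.083 -1.045] 
tool x [-0.142  0.988 -0.059] y [0.99  0.143 0.011] z [ 0.019 -0.057 -0.998] tilt 3.45 az -71.78 gap 0.061350869358215945 F [-0.4  0.2 -0.3] 20.0
tool cm [29.29 42.1  21.98]
```

Emit:
{"name": "send_rows", "arguments": {
  "rows": "0.4 4 -2 1.5 0;0.4 4 -2 1.5 0;0.4 4 -2 1.5 0;0.4 0 0 0 0"
}}

```text
clock: 29.7
tcp_pos: [0.1727, -0.0017, 0.4674]
tcp_rot: [0.648, 0.761, -0.032, -0.003]
ft_force: [0.1, -0.6, -0.5]
finger_gap: 0.0618
gripper_force: 20.0
```

```bash
python3 o.py;python3 to.py .55 .24 .25
```

```text
29.7 [ 0.1727 -0.0017  0.4674] q [-0.359 -0.913  1.946 -0.07   2.135 -0.555] 
tool x [-0.16   0.986 -0.037] y [ 0.986  0.157 -0.053] z [-0.047 -0.045 -0.998] tilt 3.73 az -135.95 gap 0.061779125138317625 F [ 0.1 -0.6 -0.5] 20.0
tool cm [18.63 42.17 18.83]
```

Residual tilt is only 3.7°, a few mm across the fan. That's fine to set down gently. Go above the drawer's middle.

Emit:
{"name": "send_rows", "arguments": {
  "rows": "0.4 1 2 0 5.3;0.4 2.2 3.5 1.5 5.2;0.4 2.3 3.4 2 0;0.4 2.3 3.4 2 0;0.4 2.3 3.4 2 0;0.4 2.3 3.4 2 0;0.4 2.3 3.4 2 0;0.4 2.3 3.4 2 0;0.4 2.3 3.4 2 0;0.4 2.3 3.4 2 0;0.4 2.3 3 2 0;0.4 0 0 0 0"
}}

```text
clock: 30.9
tcp_pos: [0.5228, 0.2148, 0.2398]
tcp_rot: [0.718, 0.695, -0.037, -0.003]
ft_force: [-0.7, -0.0, -1.5]
finger_gap: 0.0617
gripper_force: 20.0
```

```bash
python3 o.py;python3 to.py .55 .245 .10
```

```text
30.9 [0.5228 0.2148 0.2398] q [ 0.268  0.13   1.619 -0.031  1.46   0.307] 
tool x [ 0.032  0.998 -0.049] y [ 0.998 -0.035 -0.055] z [-0.056 -0.047 -0.997] tilt 4.22 az -139.95 gap 0.061688191801912755 F [-0.7 -0.  -1.5] 20.0
tool cm [ 3.79  3.37 13.64]
```

Emit:
{"name": "send_rows", "arguments": {
  "rows": "0.4 1.9 1.5 3 0;0.4 1.9 1.5 3.5 0;0.4 0 0 3.5 0;0.4 0 0 2 0;0.4 0 0 1.6 0;0.4 0 0 0.9 0;0.4 0 0 0 0"
}}

```text
clock: 31.6
tcp_pos: [0.546, 0.2452, 0.0987]
tcp_rot: [0.719, 0.694, -0.033, -0.0]
ft_force: [-0.4, 0.0, 0.4]
finger_gap: 0.0614
gripper_force: 20.0
```

```bash
python3 o.py;python3 to.py .547 .245 .084
```

```text
31.6 [0.546  0.2452 0.0987] q [ 0.307  0.334  1.654 -0.031  1.213  0.353] 
tool x [ 0.034  0.998 -0.047] y [ 0.998 -0.036 -0.047] z [-0.048 -0.046 -0.998] tilt 3.81 az -136.66 gap 0.061422159354141484 F [-0.4  0.   0.4] 20.0
tool cm [0.05 0.17 1.46]
```

Emit:
{"name": "send_rows", "arguments": {
  "rows": "0.4 0 0 0.7 0;0.4 0 0 0.4 0;0.4 0 0 0.2 0;0.4 0 0 0 0"
}}

```text
clock: 32.0
tcp_pos: [0.5454, 0.2458, 0.0862]
tcp_rot: [0.719, 0.695, -0.033, -0.0]
ft_force: [0.4, -1.4, -0.3]
finger_gap: 0.0616
gripper_force: 20.0
```

Emit:
{"name": "send_rows", "arguments": {
  "rows": "0.4 0 0 0.15 0;0.4 0 0 0.1 0;0.4 0 0 0 0",
  "squeeze": 10
}}

```text
clock: 32.3
tcp_pos: [0.5456, 0.2458, 0.0841]
tcp_rot: [0.719, 0.695, -0.033, -0.0]
ft_force: [-0.2, 0.3, 2.5]
finger_gap: 0.0618
gripper_force: 10.0
```

Emit:
{"name": "send_rows", "arguments": {
  "rows": "0.4 0 0 0.1 0;0.4 0 0 0.1 0;0.4 0 0 0 0",
  "squeeze": 4
}}

```text
clock: 32.6
tcp_pos: [0.5454, 0.2456, 0.0819]
tcp_rot: [0.719, 0.694, -0.033, -0.0]
ft_force: [-0.2, 0.5, 2.0]
finger_gap: 0.0619
gripper_force: 4.0
```

Emit:
{"name": "send_rows", "arguments": {
  "rows": "0.74 0 0 0 0;0.8 0 0 0 0;0.83 0 0 -0.5 0;0.83 0 0 -2 0;0.83 0 0 -4 0;0.83 0 0 -4.5 0;0.83 0 0 -4.5 0;0.83 0 0 0 0"
}}

```text
clock: 33.4
tcp_pos: [0.5566, 0.2541, 0.2452]
tcp_rot: [0.719, 0.695, -0.027, 0.003]
ft_force: [0.3, -0.5, 0.9]
finger_gap: 0.0719
gripper_force: 0.0
```

```bash
python3 o.py
python3 - <<'E'
from h import *
s=snap("top"); save(s,"dr2",(110,120,310,270),4)
E
```

```text
33.4 [0.5566 0.2541 0.2452] q [ 0.315  0.22   1.506 -0.029  1.461  0.353] 
tool x [ 0.034  0.999 -0.042] y [ 0.999 -0.035 -0.033] z [-0.034 -0.041 -0.999] tilt 3.06 az -129.84 gap 0.07191360973308565 F [ 0.3 -0.5  0.9] 0.0
```

View pics/dr2.png

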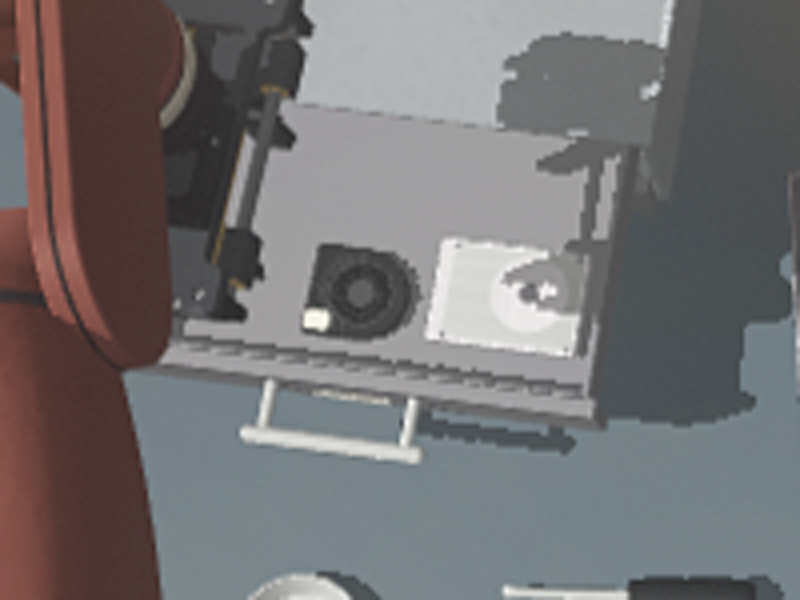

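The drive (crop (505,295)) and fan (crop (360,290)) lie flat side by side, with room on the left for the SSD. Re-tilt for the SSD.

Emit:
{"name": "send_rows", "arguments": {
  "rows": "0.4 0 3 -1 -5.2;0.4 -1.2 4.3 0 -5.3;0.4 -1.2 4.3 0 0;0.4 -1.2 4.3 0 0;0.4 -1.2 4.3 0 0;0.4 -1.2 4.3 0 0;0.4 -1 4.3 0 0;0.4 0.3 4.5 0 0;0.4 0.3 5 0 0;0.4 0.3 5 -2 0;0.4 0.3 5 -2 0;0.4 0.3 5 -2 0;0.4 0.3 5 -2 0;0.4 0.3 5 -2 0;0.4 0.3 4 -2 0;0.4 0.3 4 -2 0;0.4 0.3 4 -2 0;0.4 0.3 4 -2 0;0.4 0.3 4 -2 0;0.4 0 0 0 0"
}}

```text
clock: 35.45
tcp_pos: [0.9566, 0.235, 0.357]
tcp_rot: [0.643, 0.751, 0.109, 0.097]
ft_force: [0.2, 0.0, -1.3]
finger_gap: 0.0351
gripper_force: 0.0
```

```bash
python3 o.py; python3 go.py
```

```text
35.45 [0.9566 0.235  0.357 ] q [ 0.164  1.077  0.088 -0.009  1.684  0.007] 
tool x [-0.153  0.988 -0.006] y [0.946 0.148 0.289] z [ 0.287  0.039 -0.957] tilt 16.81 az 7.7 gap 0.03508028890665657 F [ 0.2  0.  -1.3] 0.0
drive [ 0.539 -0.306  0.079] tool cm at h13: [-46.94 -55.59  12.55] h100 [-46.96 -56.83   3.94]
ssd [ 0.609 -0.299  0.112] tool cm at h13: [-47.28 -47.88  11.44] h100 [-47.29 -49.12   2.83]
fan [ 0.575 -0.108  0.109] tool cm at h13: [-27.9  -48.3   11.48] h100 [-27.92 -49.54   2.87]
```

Need about 8.2° more.

Emit:
{"name": "send_rows", "arguments": {
  "rows": "0.4 -0.5 4 -2 0;0.4 -0.5 4 -2 0;0.4 -0.5 4 -2 0;0.4 -0.5 4 -2 0;0.4 -0.5 4 -2 0;0.4 0 0 0 0"
}}

```text
clock: 36.05
tcp_pos: [0.9731, 0.2, 0.453]
tcp_rot: [0.635, 0.742, 0.165, 0.14]
ft_force: [-1.1, -0.9, -0.3]
finger_gap: 0.0351
gripper_force: 0.0
```

```bash
python3 o.py; python3 go.py
```

```text
36.05 [0.9731 0.2    0.453 ] q [ 0.117  0.986  0.088  0.018  1.631 -0.032] 
tool x [-0.154  0.988  0.002] y [0.895 0.139 0.423] z [ 0.418  0.067 -0.906] tilt 25.05 az 9.17 gap 0.03510044945341931 F [-1.1 -0.9 -0.3] 0.0
drive [ 0.539 -0.306  0.079] tool cm at h13: [-43.41 -61.77  12.33] h100 [-43.35 -61.76   3.63]
ssd [ 0.609 -0.299  0.112] tool cm at h13: [-43.73 -53.98  12.33] h100 [-43.67 -53.97   3.63]
fan [ 0.575 -0.108  0.109] tool cm at h13: [-24.36 -54.44  12.46] h100 [-24.3  -54.43   3.76]
```

Emit:
{"name": "send_rows", "arguments": {
  "rows": "0.4 -1.5 -2 0 0;0.4 -3 -3.7 0.2 0;0.4 -3 -3.7 0.2 0;0.4 -3 -3.7 0.2 0;0.4 -3 -3.7 0.2 0;0.4 -3 -3.7 0.2 0;0.4 -3 -3.7 0.2 0;0.4 -3 -3.7 0.2 0;0.4 -3 -3.7 0.2 0;0.4 -3 -3.7 0.2 0;0.4 -3 -3.7 0.2 0;0.4 -3 -3.7 0.2 0;0.4 -3 -3.7 0.2 0;0.4 -3 -3.7 0.2 0;0.4 -3 -3.7 0.2 0;0.4 0 0 0 0;0.4 0 0 0 0"
}}

```text
clock: 37.75
tcp_pos: [0.587, -0.2866, 0.2071]
tcp_rot: [0.635, 0.742, 0.163, 0.138]
ft_force: [0.2, -0.1, 0.7]
finger_gap: 0.0346
gripper_force: 0.0
```

```bash
python3 o.py; python3 go.py
```

```text
37.75 [ 0.587  -0.2866  0.2071] q [-0.746  0.08   1.793  0.394  1.028 -1.065] 
tool x [-0.154  0.988  0.003] y [0.898 0.139 0.418] z [ 0.412  0.067 -0.909] tilt 24.69 az 9.19 gap 0.03456030135606326 F [ 0.2 -0.1  0.7] 0.0
drive [ 0.539 -0.306  0.079] tool cm at h13: [-1.24 -9.97  9.52] h100 [ -1.18 -10.01   0.82]
ssd [ 0.609 -0.299  0.112] tool cm at h13: [-1.56 -2.18  9.48] h100 [-1.5  -2.23  0.78]
fan [ 0.575 -0.108  0.109] tool cm at h13: [17.82 -2.64  9.61] h100 [17.88 -2.69  0.91]
```

Emit:
{"name": "send_rows", "arguments": {
  "rows": "0.4 -1.6 -2.2 2 0;0.4 0 0 3.5 0;0.4 0 0 1.3 0;0.4 0 0 0 0;0.4 0 0 0 0"
}}

```text
clock: 38.25
tcp_pos: [0.5989, -0.2989, 0.1368]
tcp_rot: [0.634, 0.743, 0.163, 0.138]
ft_force: [-0.3, -0.2, 0.3]
finger_gap: 0.0349
gripper_force: 0.0
```

```bash
python3 o.py; python3 go.py|sed -n 2p
```

```text
38.25 [ 0.5989 -0.2989  0.1368] q [-0.748  0.2    1.802  0.431  0.912 -1.134] 
tool x [-0.159  0.987  0.002] y [0.897 0.143 0.418] z [ 0.412  0.068 -0.908] tilt 24.71 az 9.35 gap 0.03485483407611195 F [-0.3 -0.2  0.3] 0.0
ssd [ 0.609 -0.299  0.112] tool cm at h13: [-0.15 -0.15  2.69] h100 [-0.08 -0.2  -6.01]
```

Emit:
{"name": "send_rows", "arguments": {
  "rows": "0.4 -0.1 -0.1 1.2 0.5;0.4 0 0 0.9 0;0.4 0 0 0.45 0;0.4 0 0 0 0;0.4 0 0 0 0"
}}

```text
clock: 38.75
tcp_pos: [0.6074, -0.299, 0.1118]
tcp_rot: [0.638, 0.74, 0.164, 0.137]
ft_force: [-1.1, 0.2, 0.6]
finger_gap: 0.0345
gripper_force: 0.0
```

```bash
python3 o.py; python3 go.py|sed -n 2p
```

```text
38.75 [ 0.6074 -0.299   0.1118] q [-0.737  0.249  1.796  0.442  0.869 -1.135] 
tool x [-0.149  0.989  0.007] y [0.899 0.133 0.417] z [ 0.411  0.068 -0.909] tilt 24.64 az 9.38 gap 0.03453629213121368 F [-1.1  0.2  0.6] 0.0
ssd [ 0.609 -0.299  0.112] tool cm at h13: [0.   0.14 0.06] h100 [ 0.07  0.08 -8.64]
```

Emit:
{"name": "send_rows", "arguments": {
  "rows": "0.3 0 0.1 0 0;0.2 0 0 0 0;0.1 0 0 0 0;0.1 0 0 0 0",
  "squeeze": 15
}}

```text
clock: 39.15
tcp_pos: [0.6087, -0.2991, 0.1129]
tcp_rot: [0.638, 0.74, 0.164, 0.137]
ft_force: [1.5, 1.3, 1.3]
finger_gap: 0.0218
gripper_force: 15.0
```

SSD gripped (21.8 mm). Lift it and level at the inner limit along the first path.

Emit:
{"name": "send_rows", "arguments": {
  "rows": "0.1 0 0 -1 0;0.1 0 0 -2 0;0.1 0 0 -3.5 0;0.1 0 0 -3.5 0;0.1 2.3 0 -1 0;0.1 4.3 0.1 -1.7 0;0.1 4.3 0.1 -1.7 0;0.1 4.3 0.1 -1.7 0;0.1 4.3 0.1 -1.7 0;0.1 4.3 0.1 -1.7 0;0.1 4.3 0.1 -1.7 0;0.1 4.3 0.1 -1.7 0;0.1 4.3 0.1 -1.7 0;0.1 2.5 0 -1 0;0.1 0 -3.5 -1.8 0;0.1 0 -3.5 -1.8 0;0.1 0 -3.5 -1.8 0;0.1 0 -3.5 -1.8 0;0.1 0 0 0 0"
}}

```text
clock: 41.05
tcp_pos: [0.3466, 0.0571, 0.3691]
tcp_rot: [0.641, 0.743, 0.147, 0.123]
ft_force: [0.5, 0.6, -0.5]
finger_gap: 0.0217
gripper_force: 15.0
```

```bash
python3 o.py
```

```text
41.05 [0.3466 0.0571 0.3691] q [-0.19  -0.913  2.18   0.13   1.511 -0.321] 
tool x [-0.148  0.989  0.005] y [0.917 0.135 0.376] z [ 0.371  0.06  -0.927] tilt 22.07 az 9.22 gap 0.021681342942518934 F [ 0.5  0.6 -0.5] 15.0
```

Emit:
{"name": "send_rows", "arguments": {
  "rows": "0.1 0.6 -4 -1.5 0;0.1 0.6 -4 -1.2 0;0.1 0.6 -4 -1.2 0;0.1 0.6 -4 -1 0;0.1 0.6 -4 -1 0;0.1 0.6 -4 -1 0;0.1 0.6 -4 -0.8 0;0.1 0.6 -4 -0.6 0;0.1 0 0 0 0"
}}

```text
clock: 41.95
tcp_pos: [0.2081, 0.1487, 0.4134]
tcp_rot: [0.649, 0.754, 0.057, 0.079]
ft_force: [0.7, 0.3, -0.2]
finger_gap: 0.0216
gripper_force: 15.0
```

```bash
python3 o.py
```

```text
41.95 [0.2081 0.1487 0.4134] q [ 0.437 -0.913  2.063 -0.1    1.82   0.255] 
tool x [-0.145  0.988 -0.045] y [0.97  0.151 0.189] z [ 0.194 -0.016 -0.981] tilt 11.21 az -4.79 gap 0.021557207702842102 F [ 0.7  0.3 -0.2] 15.0
```

Emit:
{"name": "send_rows", "arguments": {
  "rows": "0.1 -3.5 2 0 0;0.1 -3.5 2 0 0;0.1 -3 1 0 0;0.1 0 -4 -0.6 0;0.1 0 -4 -0.6 0;0.1 0 -4 -0.4 0;0.1 0 0 0 0"
}}

```text
clock: 42.65
tcp_pos: [0.2207, 0.0684, 0.4513]
tcp_rot: [0.656, 0.752, 0.026, 0.064]
ft_force: [-0.4, -0.6, -0.8]
finger_gap: 0.0215
gripper_force: 15.0
```

```bash
python3 o.py
```

```text
42.65 [0.2207 0.0684 0.4513] q [ 0.026 -0.913  1.983 -0.052  1.943 -0.133] 
tool x [-0.133  0.989 -0.062] y [0.983 0.139 0.122] z [ 0.129 -0.045 -0.991] tilt 7.86 az -19.05 gap 0.021479125993531883 F [-0.4 -0.6 -0.8] 15.0
```

Emit:
{"name": "send_rows", "arguments": {
  "rows": "0.1 -4 1 0.5 0;0.1 -4 0 0.5 0;0.1 -4 -1 0 0;0.1 -1 -4 0 0;0.1 -1 -4 0 0;0.1 -1 -4 0 0;0.1 0 0 0 0"
}}

```text
clock: 43.35
tcp_pos: [0.183, -0.1096, 0.4653]
tcp_rot: [0.663, 0.748, 0.013, 0.033]
ft_force: [0.7, 0.6, -0.6]
finger_gap: 0.0214
gripper_force: 15.0
```

```bash
python3 o.py
```

```text
43.35 [ 0.183  -0.1096  0.4653] q [-0.989 -0.912  1.95   0.047  2.045 -1.087] 
tool x [-0.12   0.992 -0.033] y [0.991 0.122 0.063] z [ 0.067 -0.025 -0.997] tilt 4.09 az -20.38 gap 0.021403792035192454 F [ 0.7  0.6 -0.6] 15.0
```

Emit:
{"name": "send_rows", "arguments": {
  "rows": "0.1 4 0.5 0 0;0.1 4 -1 0 0;0.1 0 -4 0 0;0.1 0 -3 0 0;0.1 0 0 0 0"
}}

```text
clock: 43.85
tcp_pos: [0.1694, -0.0576, 0.4945]
tcp_rot: [0.655, 0.756, -0.0, 0.005]
ft_force: [0.1, -0.7, -0.3]
finger_gap: 0.0219
gripper_force: 15.0
```

```bash
python3 o.py; python3 to.py .55 .335 .24
```

```text
43.85 [ 0.1694 -0.0576  0.4945] q [-0.782 -0.912  1.889 -0.     2.156 -0.925] 
tool x [-0.142  0.99  -0.008] y [0.99  0.142 0.006] z [ 0.007 -0.007 -1.   ] tilt 0.54 az -45.72 gap 0.021903268079376422 F [ 0.1 -0.7 -0.3] 15.0
tool cm [33.67 43.1  25.44]
```

Level to 0.54°. Go above the drawer's left part.

Emit:
{"name": "send_rows", "arguments": {
  "rows": "0.1 1 2 0 4.8;0.1 2.5 2.9 1 4.9;0.1 3.1 2.9 2 0;0.1 3.1 2.9 2 0;0.1 3.1 2.9 2 0;0.1 3.1 2.9 2 0;0.1 3.1 2.9 2 0;0.1 3.1 2.9 2 0;0.1 3.1 2.9 2 0;0.1 3.1 2.9 2 0;0.1 3.1 2.9 2 0;0.1 3.1 2.9 2 0;0.1 3.1 2.9 2 0;0.1 1.5 1 1 0;0.1 0 0 0 0"
}}

```text
clock: 45.35
tcp_pos: [0.5416, 0.3238, 0.2531]
tcp_rot: [0.712, 0.702, -0.002, 0.002]
ft_force: [-0.6, -1.7, -1.4]
finger_gap: 0.0219
gripper_force: 15.0
```

```bash
python3 o.py; python3 to.py .55 .335 .1
```

```text
45.35 [0.5416 0.3238 0.2531] q [ 0.417  0.225  1.484 -0.006  1.435  0.432] 
tool x [ 0.014  1.    -0.006] y [ 1.    -0.014  0.   ] z [-0.    -0.006 -1.   ] tilt 0.36 az -90.19 gap 0.02192598890694464 F [-0.6 -1.7 -1.4] 15.0
tool cm [ 1.23  0.82 15.3 ]
```

Emit:
{"name": "send_rows", "arguments": {
  "rows": "0.1 1.2 0.8 3 0;0.1 0 0 4.5 0;0.1 0 0 4 0;0.1 0 0 2.5 0;0.1 0 0 1.5 0;0.1 0 0 0.9 0;0.1 0 0 0.4 0;0.1 0 0 0 0"
}}

```text
clock: 46.15
tcp_pos: [0.5518, 0.3341, 0.0909]
tcp_rot: [0.712, 0.702, 0.001, 0.004]
ft_force: [0.4, 0.5, -0.1]
finger_gap: 0.0215
gripper_force: 15.0
```

```bash
python3 o.py
python3 - <<'E'
from h import *
s=snap("top"); save(s,"dr3",(110,120,310,270),4)
E
```

```text
46.15 [0.5518 0.3341 0.0909] q [ 0.426  0.396  1.589 -0.007  1.153  0.442] 
tool x [ 0.013  1.    -0.004] y [ 1.    -0.013  0.007] z [ 0.007 -0.004 -1.   ] tilt 0.46 az -33.8 gap 0.02150197347870962 F [ 0.4  0.5 -0.1] 15.0
```

View pics/dr3.png

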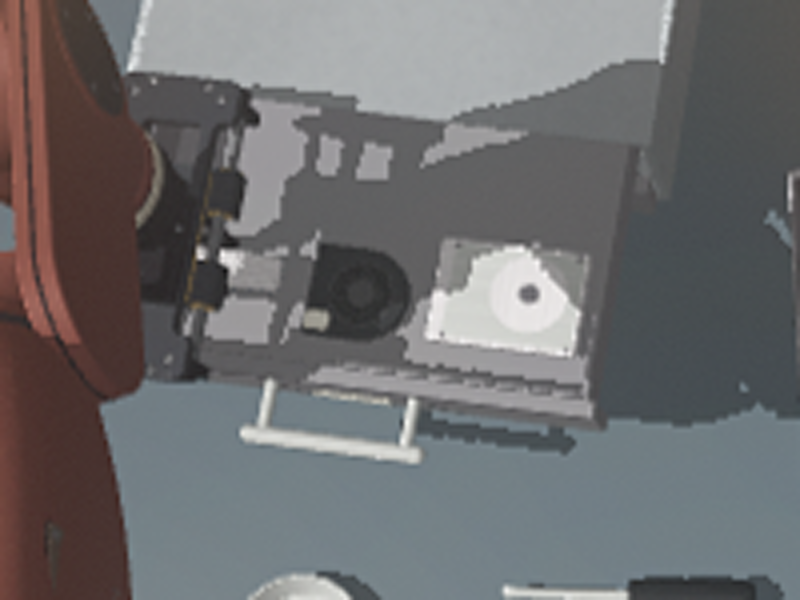

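The SSD's right end (crop (260,268)) clears the fan's left edge (crop (310,290)). Lower it.

Emit:
{"name": "send_rows", "arguments": {
  "rows": "0.1 0 0 0.5 0;0.1 0 0 0.2 0;0.1 0 0 0.1 0;0.1 0 0 0 0"
}}

```text
clock: 46.6
tcp_pos: [0.5517, 0.3341, 0.0829]
tcp_rot: [0.712, 0.703, 0.001, 0.004]
ft_force: [-0.7, -0.4, 3.4]
finger_gap: 0.0216
gripper_force: 15.0
```

Contact (3.4 N). Release, retreat, close the fingers and go in front of the handle.

Emit:
{"name": "send_rows", "arguments": {
  "rows": "0.3 0 0 0 0;0.36 0 0 0 0;0.38 0 0 -0.5 0;0.38 0 0 -2 0;0.38 0 0 -4 0;0.38 0 0 -4.5 0;0.38 0 0 0 0;0 -2 -3.5 0 0;0 -2.6 -4 0 0;0 -2.6 -4 0 0;0 -2.6 -4 0 0;0 0 -1 0 0;0 0 0 0 0"
}}

```text
clock: 47.9
tcp_pos: [0.3834, 0.2385, 0.1916]
tcp_rot: [0.712, 0.703, 0.0, 0.004]
ft_force: [0.3, 1.1, -0.1]
finger_gap: 0.001
gripper_force: 0.0
```

```bash
python3 o.py; python3 to.py .39 .235 .095
python3 - <<'E'
from h import *
s=snap("top"); P=pts(s); save(s,"dr4",(110,120,310,270),4)
for k in ["ssd","fan","drive"]:
    for r in env.trace(k,s)[:3]:
        print(k,round(r["score"],2),np.round(r["rect"]).tolist(),np.nanmedian(P[r["region"]],0).round(3))
Q=P[215:245,150:240].reshape(-1,3); Q=Q[(Q[:,2]>.085)&(Q[:,2]<.108)&(Q[:,0]<.45)]; print("handle",np.nanmin(Q,0),np.nanmax(Q,0),np.percentile(Q[:,0],[5,50]))
E
```

```text
47.9 [0.3834 0.2385 0.1916] q [ 0.386 -0.174  2.009 -0.007  1.304  0.401] 
tool x [ 0.013  1.    -0.005] y [ 1.    -0.013  0.006] z [ 0.006 -0.005 -1.   ] tilt 0.43 az -38.09 gap 0.0009580864387430386 F [ 0.3  1.1 -0.1] 0.0
tool cm [-0.29  0.61  9.66]
ssd 0.68 [397.0, 116.0, 419.0, 154.0] [ 0.797 -0.311  0.012]
ssd 0.56 [438.0, 163.0, 474.0, 194.0] [ 0.678 -0.459  0.012]
ssd 0.51 [152.0, 184.0, 182.0, 194.0] [0.551 0.331 0.076]
fan 0.64 [187.0, 183.0, 213.0, 204.0] [0.543 0.242 0.077]
drive 0.85 [217.0, 182.0, 264.0, 211.0] [0.552 0.138 0.078]
drive 0.79 [332.0, 112.0, 370.0, 146.0] [ 0.796 -0.148  0.01 ]
drive 0.63 [429.0, 258.0, 474.0, 301.0] [ 0.393 -0.457  0.01 ]
handle [0.43344832 0.1730191  0.09412108] [0.44958619 0.29061889 0.10732533] [0.43439995 0.43951396]
```

View pics/dr4.png

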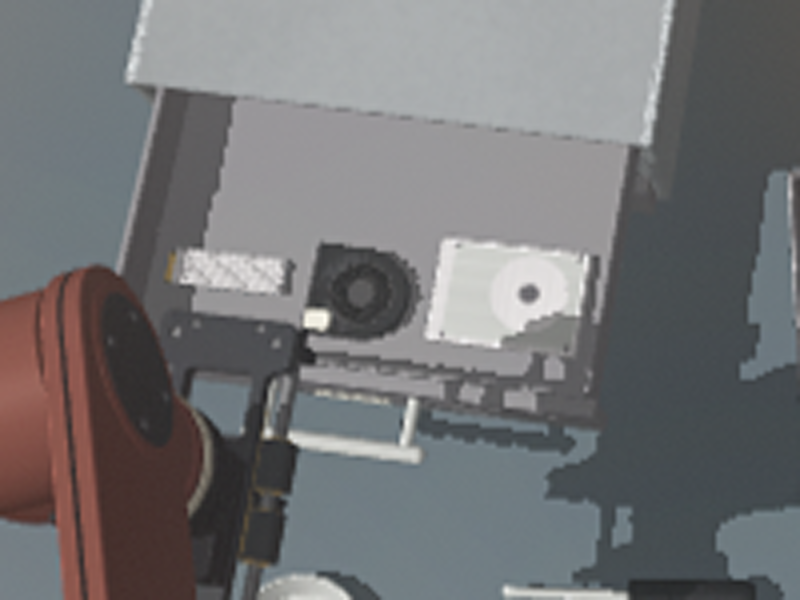

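The picture shows SSD (235,272), fan (360,290) and drive (505,295) flat and apart. Heights are about 77 mm, as expected. Lower in front of the handle and push gently.

Emit:
{"name": "send_rows", "arguments": {
  "rows": "0 -0.3 0 3 0;0 0 0 3.5 0;0 0 0 2.6 0;0 0 0.5 0.5 0;0 0 1 0 0;0 0 0.8 0 0;0 0 0.5 0 0;0 0 0.4 0 0;0 0 0.5 0 0;0 0 0.6 0 0;0 0 0.8 0 0;0 0 0.9 0 0;0 0 1 0 0;0 0 1 0 0;0 0 1 0 0"
}}

```text
clock: 49.6
tcp_pos: [0.4755, 0.2336, 0.0957]
tcp_rot: [0.712, 0.703, -0.0, 0.004]
ft_force: [-1.6, -1.1, 0.4]
finger_gap: 0.0004
gripper_force: 1.0
```

```bash
python3 o.py
```

```text
49.6 [0.4755 0.2336 0.0957] q [ 0.312  0.138  1.895 -0.008  1.105  0.328] 
tool x [ 0.013  1.    -0.006] y [ 1.    -0.013  0.005] z [ 0.005 -0.006 -1.   ] tilt 0.42 az -50.92 gap 0.00039521352066747967 F [-1.6 -1.1  0.4] 1.0
```

Emit:
{"name": "send_rows", "arguments": {
  "rows": "0 0 1.1 0 0;0 0 1.1 0 0;0 0 1.1 0 0;0 0 1.1 0 0;0 0 1.1 0 0;0 0 1.1 0 0;0 0 1.1 0 0;0 0 1 0 0;0 0 0.8 0 0;0 0 0.6 0 0;0 0 0.5 0 0;0 0 0.4 0 0;0 0 0 0 0"
}}

```text
clock: 50.9
tcp_pos: [0.5857, 0.2327, 0.0969]
tcp_rot: [0.712, 0.703, 0.001, 0.004]
ft_force: [0.4, 0.6, -0.3]
finger_gap: 0.0002
gripper_force: 0.0
```

Emit:
{"name": "send_rows", "arguments": {
  "rows": "0 0 0.3 0 0;0 0 0.3 0 0;0 0 0.3 0 0;0 0 0.3 0 0;0 0 0 0 0"
}}

```text
clock: 51.4
tcp_pos: [0.595, 0.2326, 0.0966]
tcp_rot: [0.711, 0.703, -0.002, 0.002]
ft_force: [-10.2, 0.2, 7.5]
finger_gap: 0.0006
gripper_force: 4.7
```

Emit:
{"name": "send_rows", "arguments": {
  "rows": "0 0 0.2 0 0;0 0 0 0 0"
}}

```text
clock: 51.6
tcp_pos: [0.5952, 0.2326, 0.0966]
tcp_rot: [0.711, 0.703, -0.003, 0.001]
ft_force: [-15.9, -1.0, 11.1]
finger_gap: 0.0004
gripper_force: 8.3
```

At the stop: no more motion and the force is rising. Back off and check.

Emit:
{"name": "send_rows", "arguments": {
  "rows": "0 0 -0.5 0 0;0 0 -1.5 0 0;0 0 -3 0 0;0 0 -4 0 0;0 0 -4.5 -1 0;0 0 -3 -4 0;0 0 0 -4.5 0;0 -4.5 0 -2 0;0 -4.5 0 0 0;0 -4.5 0 0 0;0 -4.5 0 0 0;0 -4.5 0 0 0;0 0 0 0 0"
}}

```text
clock: 52.9
tcp_pos: [0.431, 0.0052, 0.2125]
tcp_rot: [0.714, 0.7, -0.0, 0.005]
ft_force: [0.0, 1.1, 0.4]
finger_gap: 0.0001
gripper_force: 0.0
```

```bash
python3 o.py
python3 - <<'E'
from h import *
s=snap("top"); P=pts(s); save(s,"end",None,1.25)
Q=P[150:215,130:300].reshape(-1,3); H=Q[(Q[:,2]>.088)&(Q[:,2]<.108)&(Q[:,0]>.55)&(Q[:,1]>.17)&(Q[:,1]<.29)]; print("handle",np.nanmin(H,0),np.nanmedian(H,0),len(H))
E
```

```text
52.9 [0.431  0.0052 0.2125] q [-0.166 -0.254  2.035 -0.007  1.352 -0.146] 
tool x [ 0.019  1.    -0.008] y [ 1.    -0.019  0.008] z [ 0.008 -0.008 -1.   ] tilt 0.62 az -46.09 gap 0.00012312822311987215 F [0.  1.1 0.4] 0.0
handle [0.60289107 0.17102696 0.0882771 ] [0.61589689 0.23378287 0.10194778] 297
```

View pics/end.png

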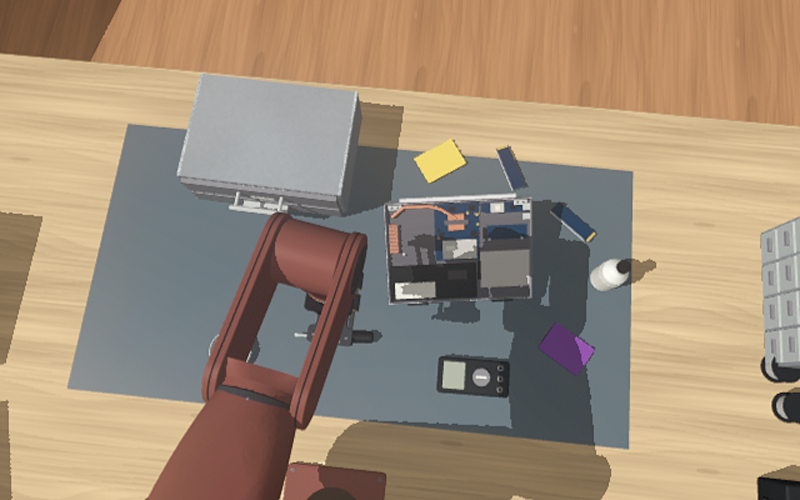

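The drawer is shut: the handle's centre is about 35–40 mm ahead of the cabinet front, near (258,203). The laptop bays are empty, the bystanders haven't moved, and the robot is clear of everything. Handing in.

```bash
python3 -c "
from plant import env
print(env.finish_job())"
```

```text
the job is handed in; nothing more can be done
None
```

The hard drive, SSD and fan were laid flat, side by side in the drawer, the drawer was pushed to its stop, and the job was handed in at about 53 s; no verdict came back.

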